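# Mirror the seasoning row for the left-handed cook

### The arm

A 6-joint arm with a two-finger parallel gripper is mounted at the origin on the work surface. World frame = base frame: x ahead of the robot, y to its left, z up, the work surface at z = 0. Lengths are in mm, angles in rad, forces in N, time in s.
With the tool pointing down it reaches from about 275 to 850 mm from the base axis. Payload 5.2 kg.
Tool frame: the origin (TCP) lies at the centre of the arm's flange, where the gripper is bolted on; the fingertips stand 173 mm ahead of it and the grasp point (between the pads) lies 155 mm ahead of it; z points along the fingers, x is the direction in which the jaws open and shut, and the axes are right-handed (so a half turn about z gives the same grasp; the last joint's range is limited). The gripper opens to 85 mm and grips with 20 to 120 N. Pads are 22 mm wide; open, the fingers measure 114 mm over their backs; the gripper's body (76 mm by 85 mm) begins 54 mm behind the grasp point. The pads swing forward as they close: fully open they stand 13 mm farther back than shut.
Start: joints at [1.085, 0.259, 1.535, -0, 1.348, -0.203], TCP at [153.453, 528.165, 404.71] pointing down, gripper open.
Joint ranges: [-3.14, 3.14], [-0.91, 2.08], [0.19, 2.58], [-1.22, 4.36], [0.22, 2.71], [-3.12, 3.12]. Speed limits (rad/s): [2.57, 2.57, 3.14, 3.14, 3.14, 3.14].

### API

Orientations are given as a 3x3 rotation matrix whose columns are the frame's x, y, z axes.
In Python, from plant import * gives the robot as it stands. The module is installed in compiled form; this text tells all that it offers.
- The arm moves only by the tool play_rows, never from a script. Its argument "series" is a list of rows, each a list of 2 entries, a list of its own where there are three numbers: the shift along the tool's x, y, z in m, then the turn about the tool's z in rad. In form: [[[x, y, z], turn], ...]. A call has 1 to 10 rows; each row shifts and turns the pose as measured when the row begins, along the tool's axes as they then stand; what a row does not reach is not made up. A row lasts 1/8 s, in which the tool goes at most 62.5 mm and 10.7 degrees, less where a joint would pass 70% of its speed; a pose out of reach is approached as far as the arm can. A call is refused whole if a number of a shift passes 0.0625 or a number of a turn 0.188, either way. A call with a gripper value outside its range is refused whole. "hand" is the opening, from 0 (shut) to 1 (fully open), set as the call begins (left out, the last holds). The fingers move at their own pace and stop on an object; "grip_force" is the grip in N (left out, the last holds). Time passes only in rows, so rows that do not move let the fingers close. It gives the time, the measured TCP pose, the force and the opening at its end, in the units of the state.
- state(): the state, without advancing time (a new reading comes with each control period).
- read_camera(name): name is "scene" or "top" or "wrist"; returns the picture (420x560x3 uint8, red, green, blue); there is no depth.
- camera_model(name): a dict with "fx", "fy", "cx", "cy" (pixels), "rvec" (rotation vector, rad) and "tvec" (3), from world to camera coordinates, as OpenCV has them; the wrist camera has in their place "hand_eye" (4x4, takes a point from camera to tool coordinates, whose origin is the TCP and whose axes are the tool frame's). Camera axes: x right, y down, z forward; pixel columns grow to the right and rows downward; lengths in mm; the calibration is good to about 2 mm. A picture is of the moment at which its call begins: read the wrist's pose just before it. camera_model takes no time and is no camera call.
- hand_in(): hands the job in, once; it reports no verdict.
The state is a dict: "t": time; "joints": joint angles; "qd": joint speeds; "effort": joint torques, N m; "position": TCP position; "orientation": TCP orientation; "contact_force": force on the tool from outside, world axes, zero at the start; "moment": the same for the moment, N m; "finger_gap": opening from 0.0 (shut) to 1.0 (fully open).
Only numpy, scipy, OpenCV 4.12 (cv2) and the standard library are available. Lean on these libraries where they do the work, as an engineer would, in place of code of your own. Each camera call takes 0.05 s, during which the arm holds its last target.

### The job

A left-handed cook takes over this prep station: move the four seasonings from the dark wooden rack into the pale divided caddy in the reverse order, one to each compartment, so that the leftmost on the rack ends in the rightmost compartment, the next one in the compartment to the left of that, and so on. Keep them upright, set each one down gently on the compartment's floor and leave it standing there, let go.

Things in the scene. Friction and masses are not known exactly. Their poses are not given: they have to be found in the camera images.
- mill: loose pepper mill of turned wood, round, 105 mm tall, about 0.16 kg: foot 44 in diameter, thin waist, and a straight head 36 in diameter from 58 to 97 above the underside (grip it there, at about 80). Origin at the centre of the underside, z up
- shaker: loose plain steel shaker, a cylinder 40 mm in diameter, straight up to 78 above the underside, with a domed, pierced top; 95 tall, about 0.15 kg (grip at about 62). Origin at the centre of the underside, z up
- jar: loose glass spice jar with a dark steel lid, 82 mm tall, about 0.18 kg: glass 42 in diameter up to 60, lid 46 in diameter from 60 to 82 (grip the lid, at about 70). Origin at the centre of the underside, z up
- tin: loose square aluminium tin, 40 x 40 x 85 mm tall, about 0.14 kg (grip flat sides at about 63). Origin at the centre of the underside, x and y square to its sides, z up
- pad_mill: fixed cork coaster on the rack, 4 mm thick, round, 62 mm in diameter, on which the mill stands at the start; it marks the mill's place in the row. Origin at the centre of its underside
- pad_shaker: fixed cork coaster on the rack, 4 mm thick, square, 58 x 58 mm, on which the shaker stands at the start; it marks the shaker's place in the row. Origin at the centre of its underside
- pad_jar: fixed cork coaster on the rack, 4 mm thick, an eight-pointed star about 60 mm across, on which the jar stands at the start; it marks the jar's place in the row. Origin at the centre of its underside
- pad_tin: fixed cork coaster on the rack, 4 mm thick, oblong, 66 x 50 mm, long side across the rack, on which the tin stands at the start; it marks the tin's place in the row. Origin at the centre of its underside
- rack: fixed dark wooden rack, 80 (x) x 290 (y) mm, left or right of the caddy; origin at the centre of its underside, y along the row to the robot's left (yaw within 0.3 rad). Plank 14 thick, low rails and ends reach 22. Four coasters on it at x = 0, y = +-34.5 and +-103.5, a seasoning within 5 of the centre of each, in any order, undersides 18 above the table
- caddy: fixed pale wooden caddy, 80 (x) x 282 (y) mm, 26 high, open above; origin at the centre of its underside, y along the row to the robot's left (yaw within 0.3 rad). Walls and three partitions 6 thick make four empty compartments, each 68 (x) x 63 (y) inside, centred at x = 0, y = +-34.5 and +-103.5, their floor 8 above the table
Not all that is in view belongs to the job. Leave any blue or green look-alike of the shaker alone. What is shaped like the mill but green is not meant.

How it is judged (in metres and radians):
At the end, for the whole second after the job is handed in: Each seasoning stands in the caddy compartment that mirrors its place on the rack (leftmost to rightmost, and so on), within 18 mm of the compartment's centre along and across, its underside within 5 mm of the floor's height, upright within 0.12 rad, at rest (((y of pad_mill in the frame of rack between 0.0735 and 0.1335 m and y of mill in the frame of caddy between -0.1215 and -0.0855 m) or (y of pad_mill in the frame of rack between 0.0045 and 0.0645 m and y of mill in the frame of caddy between -0.0525 and -0.0165 m) or (y of pad_mill in the frame of rack between -0.0645 and -0.0045 m and y of mill in the frame of caddy between 0.0165 and 0.0525 m) or (y of pad_mill in the frame of rack between -0.1335 and -0.0735 m and y of mill in the frame of caddy between 0.0855 and 0.1215 m)) and x of mill in the frame of caddy between -0.018 and 0.018 m and z of mill in the frame of caddy between 0.003 and 0.013 m and angle between each of mill, shaker, jar, tin's own z axis and vertical below 0.12 rad and linear speed of each of mill, shaker, jar, tin below 0.02 m/s and angular speed of each of mill, shaker, jar, tin below 0.3 rad/s and ((y of pad_shaker in the frame of rack between 0.0735 and 0.1335 m and y of shaker in the frame of caddy between -0.1215 and -0.0855 m) or (y of pad_shaker in the frame of rack between 0.0045 and 0.0645 m and y of shaker in the frame of caddy between -0.0525 and -0.0165 m) or (y of pad_shaker in the frame of rack between -0.0645 and -0.0045 m and y of shaker in the frame of caddy between 0.0165 and 0.0525 m) or (y of pad_shaker in the frame of rack between -0.1335 and -0.0735 m and y of shaker in the frame of caddy between 0.0855 and 0.1215 m)) and x of shaker in the frame of caddy between -0.018 and 0.018 m and z of shaker in the frame of caddy between 0.003 and 0.013 m and ((y of pad_jar in the frame of rack between 0.0735 and 0.1335 m and y of jar in the frame of caddy between -0.1215 and -0.0855 m) or (y of pad_jar in the frame of rack between 0.0045 and 0.0645 m and y of jar in the frame of caddy between -0.0525 and -0.0165 m) or (y of pad_jar in the frame of rack between -0.0645 and -0.0045 m and y of jar in the frame of caddy between 0.0165 and 0.0525 m) or (y of pad_jar in the frame of rack between -0.1335 and -0.0735 m and y of jar in the frame of caddy between 0.0855 and 0.1215 m)) and x of jar in the frame of caddy between -0.018 and 0.018 m and z of jar in the frame of caddy between 0.003 and 0.013 m and ((y of pad_tin in the frame of rack between 0.0735 and 0.1335 m and y of tin in the frame of caddy between -0.1215 and -0.0855 m) or (y of pad_tin in the frame of rack between 0.0045 and 0.0645 m and y of tin in the frame of caddy between -0.0525 and -0.0165 m) or (y of pad_tin in the frame of rack between -0.0645 and -0.0045 m and y of tin in the frame of caddy between 0.0165 and 0.0525 m) or (y of pad_tin in the frame of rack between -0.1335 and -0.0735 m and y of tin in the frame of caddy between 0.0855 and 0.1215 m)) and x of tin in the frame of caddy between -0.018 and 0.018 m and z of tin in the frame of caddy between 0.003 and 0.013 m); the robot touches nothing.
It fails at once if a seasoning is tipped over (more than 0.7 rad) (angle between any of mill, shaker, jar, tin's own z axis and vertical above 0.7 rad).
It fails at once if a seasoning is dropped or rammed into the caddy (more than 60 N between them) (contact force between any of mill, shaker, jar, tin and caddy above 60 N).
It also fails if it takes over 109 s, if anything falls off the work surface, if the arm or the gripper's body presses on something with over 40 N, if the wrist force passes 120 N, or if a joint passes its speed limit or range.

## Working session

There is one attempt and no reset: what is moved stays moved. The work goes in short steps, Python scripts to look and compute and a tool call to move; the robot and the scene stay as the last step left them, time stands still between calls to the robot, and variables do not carry over. Pictures are saved under pics/ and viewed, and the job is handed in when it is done.

Besides the shell and the picture viewer there is one more tool, called after ">>>" as name(argument=value, ...), one argument or row to a line, values as JSON. play_rows: Moves the arm, as the interface text tells. Its arguments: {"type":"object","properties":{"series":{"type":"array"},"hand":{"type":"number"},"grip_force":{"type":"number"}},"required":["series"]}

```bash
mkdir -p pics
python3 - <<'E'
from plant import *
import cv2
s=state();print(s)
for n in ("scene","top","wrist"):
    cv2.imwrite(f"pics/{n}0.png",read_camera(n)[:,:,::-1]); print(n,camera_model(n))
E
```

```text
{'t': 0.0, 'joints': array([ 1.08522150e+00,  2.59350296e-01,  1.53611934e+00, -1.97066553e-05,
        1.34797925e+00, -2.02749205e-01]), 'qd': array([-0.00032236, -0.00146201,  0.00024652,  0.00076363, -0.00163639,
        0.00104822]), 'effort': array([-4.91445587e-05, -4.46034479e+01, -2.90569746e+01,  8.45933482e-05,
        1.18301439e-02, -2.93497953e-05]), 'position': array([153.33625303, 527.96073195, 403.85590976]), 'orientation': array([[ 2.79065147e-01,  9.60271796e-01, -8.49338567e-04],
       [ 9.60270443e-01, -2.79066214e-01, -1.65063754e-03],
       [-1.82208238e-03, -3.54959313e-04, -9.99998277e-01]]), 'contact_force': array([ 0.66851447,  0.66220538, -0.46894429]), 'moment': array([-0.00726748, -0.03491981,  0.03072745]), 'finger_gap': 0.9968594907546882}
scene {'fx': 405.3615623674824, 'fy': 405.3615623674824, 'cx': 275.28252646604693, 'cy': 210.13863520024532, 'rvec': array([ 1.20830967,  2.17608151, -1.0553432 ]), 'tvec': array([ 306.1769206 , -247.17030509, 1157.40952939])}
top {'fx': 472.5209134925722, 'fy': 472.5209134925722, 'cx': 282.7714420408959, 'cy': 216.52374690466374, 'rvec': array([ 2.15128999, -2.13483278,  0.11676485]), 'tvec': array([   3.31645905,  538.65704884, 1029.60598572])}
wrist {'fx': 293.20318544602503, 'fy': 293.20318544602503, 'cx': 279.6608282725829, 'cy': 209.5401766778504, 'hand_eye': array([[ 9.99999922e-01, -2.61111582e-04,  2.97372427e-04,
         8.53172464e-01],
       [ 1.49482307e-04,  9.44994232e-01,  3.27086961e-01,
        -8.48403263e+01],
       [-3.66421422e-04, -3.27086891e-01,  9.44994197e-01,
         3.09066859e+01],
       [ 0.00000000e+00,  0.00000000e+00,  0.00000000e+00,
         1.00000000e+00]])}
```

View pics/scene0.png

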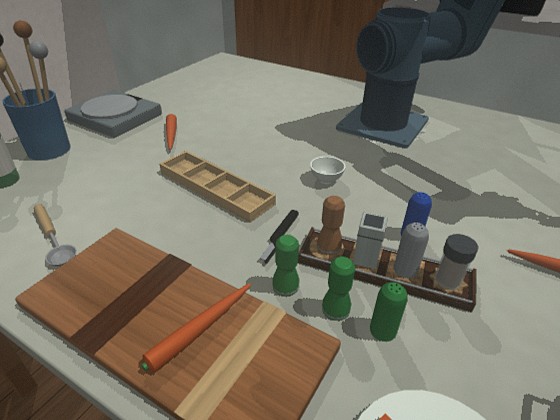

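View pics/top0.png

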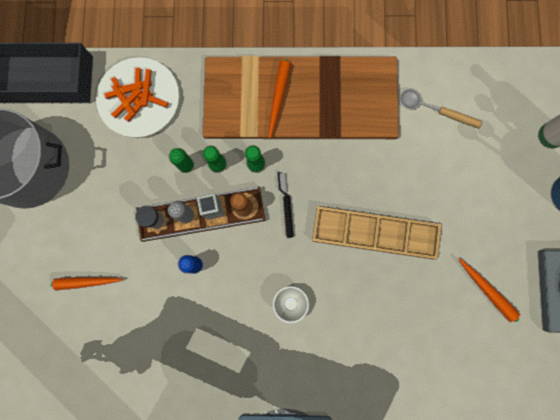

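View pics/wrist0.png

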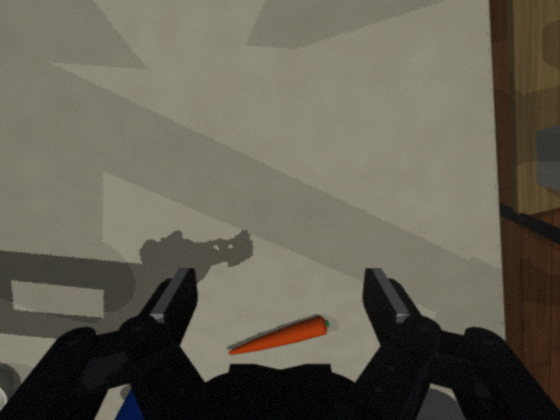

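The top view (left = +y) shows the rack at around (200,215) with jar, shaker, tin and mill from left to right. The caddy is at around (377,232). The three green pieces and the blue shaker are look-alikes. Next I measure.

```bash
cat > h.py <<'E'
import numpy as np, cv2
from plant import *
def cast(name,px,z,st=None):
    m=camera_model(name); px=np.atleast_2d(px).astype(float)
    d=np.c_[(px[:,0]-m['cx'])/m['fx'],(px[:,1]-m['cy'])/m['fy'],np.ones(len(px))]
    if name=='wrist':
        H=m['hand_eye']; R=st['orientation']@H[:3,:3]; o=st['orientation']@H[:3,3]+st['position']
    else:
        Rc=cv2.Rodrigues(m['rvec'])[0]; R=Rc.T; o=-R@m['tvec']
    w=d@R.T; return o+w*((z-o[2])/w[:,2])[:,None]
def proj(name,P,st=None):
    m=camera_model(name);P=np.atleast_2d(P).astype(float)
    if name=='wrist':
        H=m['hand_eye'];R=st['orientation']@H[:3,:3]; o=st['orientation']@H[:3,3]+st['position']; c=(P-o)@R
    else:
        c=P@cv2.Rodrigues(m['rvec'])[0].T+m['tvec']
    return np.c_[c[:,0]/c[:,2]*m['fx']+m['cx'],c[:,1]/c[:,2]*m['fy']+m['cy']]
E
python3 - <<'E'
from h import *
im=cv2.imread('pics/top0.png'); hsv=cv2.cvtColor(im,cv2.COLOR_BGR2HSV)
for n,(x0,y0,x1,y1) in dict(caddy=(305,195,450,265),rack=(130,180,275,250)).items():
    c=im[y0:y1,x0:x1]; cv2.imwrite(f'pics/{n}z.png',cv2.resize(c,None,fx=5,fy=5,interpolation=cv2.INTER_NEAREST))
    print(n,[hsv[p] .tolist() for p in ((200,310),(210,330),(232,360),(228,345),(195,135),(236,150),(200,250))])
m=cv2.inRange(hsv,(8,70,60),(30,255,255)); m[:195]=0;m[265:]=0;m[:,:305]=0;m[:,450:]=0
cs,_=cv2.findContours(m,0,2); c=max(cs,key=cv2.contourArea); r=cv2.minAreaRect(c); b=cv2.boxPoints(r)
print(r,b); P=cast('top',b,26); print(P.round(1), np.linalg.norm(np.diff(P,axis=0),axis=1)); C=P.mean(0);print(C)
E
```

```text
caddy [[26, 37, 159], [19, 131, 166], [18, 130, 176], [18, 127, 175], [25, 36, 162], [11, 154, 73], [15, 167, 84]]
rack [[26, 37, 159], [19, 131, 166], [18, 130, 176], [18, 127, 175], [25, 36, 162], [11, 154, 73], [15, 167, 84]]
((376.9134216308594, 232.31675720214844), (127.1990966796875, 36.53531265258789), 8.40337085723877) [[311.32706 241.09378]
 [316.66635 204.95071]
 [442.4998  223.53973]
 [437.1605  259.6828 ]]
[[ 484.4  -57.3   26. ]
 [ 566.9  -69.3   26. ]
 [ 526.2 -352.4   26. ]
 [ 444.9 -337.8   26. ]] [ 83.4450788  286.02417019  82.59122692]
[ 505.58460213 -204.19003651   26.        ]
```

View pics/caddyz.png

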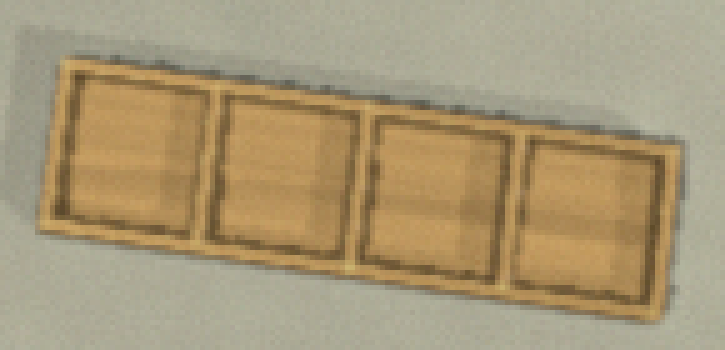

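View pics/rackz.png

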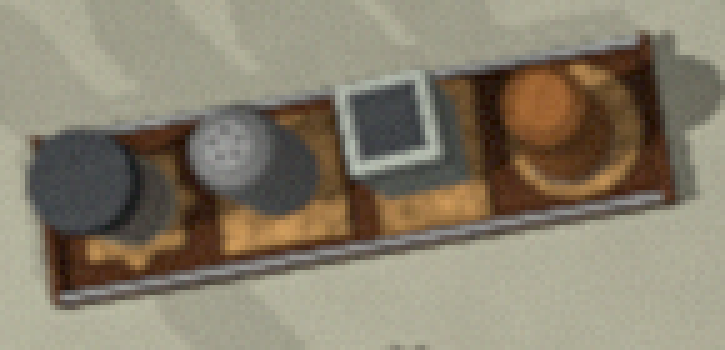

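```bash
cat > m1.py <<'E'
from h import *
z=lambda a,o:np.atleast_2d(a)/5.-0.1*4+np.array(o)  # zoom px -> px (centre of 5x block)
ro=(130,180)
# rack rail line ends (outer corners) at z=22, hand-read then compared with sizes
rc=cast('top',z([[30,138],[648,32],[675,198],[60,305]],ro),22)
print('rack',rc.round(1),np.linalg.norm(np.roll(rc,-1,0)-rc,axis=1).round(1),rc.mean(0).round(1))
e=(rc[0]+rc[3]-rc[1]-rc[2])[:2]; print('rack yaw',np.arctan2(-e[0],e[1]))
c=rc.mean(0)[:2]; y=e/np.linalg.norm(e); 
im=cv2.imread('pics/top0.png'); 
for n,p,h in (('jar',(82,181),100),('shaker',(229,150),97),('tin',None,103),('mill',(541,103),117)):
    if p is None:
        k=z([[337,88],[426,68],[440,160],[354,176]],ro); P=cast('top',k,h); print('tin corners',P.round(1),np.linalg.norm(np.roll(P,-1,0)-P,axis=1).round(1)); 
        a=P[0]+P[3]-P[1]-P[2]; b=P[0]+P[1]-P[2]-P[3]; print('tin yaw',np.arctan2(-a[0],a[1]),np.arctan2(b[1],b[0])); p=P.mean(0)
    else: p=cast('top',z(p,ro),h)[0]
    d=p[:2]-c; print(n,p.round(1),'rack frame y',(d@y).round(1),'x',(d@np.array([y[1],-y[0]])).round(1), 'scene px',proj('scene',p).round(0))
g=cast('top',[[181,160],[214,158],[255,158],[190,263]],110);print('decoys',g.round(0))
cc=cast('top',z([[62,57],[686,143],[660,322],[37,232]],(305,195)),26); print('caddy',cc.round(1),np.linalg.norm(np.roll(cc,-1,0)-cc,axis=1).round(1),cc.mean(0).round(1))
e=(cc[0]+cc[3]-cc[1]-cc[2])[:2]; print('yaw',np.arctan2(-e[0],e[1]))
# caddy by partition centre at rim (between 2nd/3rd): mid
print('midpartition',cast('top',z([[368,105],[350,268]],(305,195)),26).mean(0))
E
python3 m1.py
```

```text
rack [[559.9 347.2  22. ]
 [611.   62.8  22. ]
 [534.   49.2  22. ]
 [483.  329.5  22. ]] [289.   78.2 284.9  79. ] [547.  197.2  22. ]
rack yaw 0.17881064676121744
jar [529.8 297.4 100. ] rack frame y 101.7 x 1.0 scene px [[461. 241.]]
shaker [544.  235.7  97. ] rack frame y 38.5 x 3.9 scene px [[417. 234.]]
tin corners [[570.1 189.  103. ]
 [578.9 151.2 103. ]
 [539.4 144.1 103. ]
 [532.3 180.5 103. ]] [38.8 40.2 37.1 38.7]
tin yaw 0.2112960684488845 0.19838481199680028
tin [555.2 166.2 103. ] rack frame y -31.9 x 2.6 scene px [[373. 219.]]
mill [561.7 100.1 117. ] rack frame y -98.2 x -2.7 scene px [[335. 201.]]
decoys [[649. 225. 110.]
 [654. 154. 110.]
 [654.  66. 110.]
 [430. 198. 110.]]
caddy [[ 564.5  -70.1   26. ]
 [ 526.9 -350.9   26. ]
 [ 446.4 -336.6   26. ]
 [ 484.6  -58.8   26. ]] [283.3  81.8 280.4  80.7] [ 505.6 -204.1   26. ]
yaw -0.13486141534017254
midpartition [ 506.37411158 -203.8134626    26.        ]
```

```bash
cat > plan.py <<'E'
from h import *
import sys
def plan(target,yaw,step=45,turn=.17,maxn=10):
    """rows (tool axes) straight to TCP target (mm) & yaw of tool x; tool down"""
    s=state(); p=s['position'].copy(); R=s['orientation']; a=np.arctan2(R[1,0],R[0,0])
    D=np.array(target,float)-p; dy=(yaw-a+np.pi/2)%np.pi-np.pi/2
    n=max(1,int(np.ceil(np.linalg.norm(D)/step)),int(np.ceil(abs(dy)/turn)))
    out=[]
    for i in range(n):
        T=np.array([[np.cos(a),np.sin(a),0],[np.sin(a),-np.cos(a),0],[0,0,-1]])
        v=T.T@(D/n)/1000; out.append([[round(float(x),4) for x in v],round(float(-dy/n),3)]); a+=dy/n
    print('t',round(s['t'],2),'pos',s['position'].round(1),'yaw',round(float(np.arctan2(R[1,0],R[0,0])),3),'F',s['contact_force'].round(1),'gap',round(s['finger_gap'],3),'n',n)
    for r in out: print(str(r)+',')
if __name__=='__main__':
    a=[float(x) for x in sys.argv[1:]]; plan(a[:3],a[3],*(a[4:]))
E
python3 plan.py 556 135 400 0.19
```

```text
t 0.15 pos [153.4 528.  404.1] yaw 1.288 F [-0.1  0.1  1. ] gap 1.002 n 13
[[-0.0204, 0.0382, 0.0003], 0.084],
[[-0.0171, 0.0398, 0.0003], 0.084],
[[-0.0137, 0.0411, 0.0003], 0.084],
[[-0.0102, 0.0421, 0.0003], 0.084],
[[-0.0066, 0.0428, 0.0003], 0.084],
[[-0.003, 0.0432, 0.0003], 0.084],
[[0.0007, 0.0433, 0.0003], 0.084],
[[0.0044, 0.0431, 0.0003], 0.084],
[[0.008, 0.0425, 0.0003], 0.084],
[[0.0115, 0.0417, 0.0003], 0.084],
[[0.015, 0.0406, 0.0003], 0.084],
[[0.0184, 0.0392, 0.0003], 0.084],
[[0.0216, 0.0375, 0.0003], 0.084],
```

>>> play_rows(
  series=[
    [[-0.02, 0.038, 0], 0.084],
    [[-0.017, 0.04, 0], 0.084],
    [[-0.014, 0.041, 0], 0.084],
    [[-0.01, 0.042, 0], 0.084],
    [[-0.007, 0.043, 0], 0.084],
    [[-0.003, 0.043, 0], 0.084],
    [[0.001, 0.043, 0], 0.084],
    [[0.004, 0.043, 0], 0.084],
    [[0.008, 0.043, 0], 0.084],
    [[0.012, 0.042, 0], 0.084],
  ],
  hand=1,
  grip_force=40,
)

```text
t: 1.4
position: [467.4, 215.3, 401.4]
orientation: [[0.91, 0.414, -0.004], [0.414, -0.91, -0.003], [-0.005, 0.001, -1.0]]
contact_force: [0.2, 0.1, 0.2]
finger_gap: 1.0
```

```bash
python3 plan.py 556 135 400 0.19
```

```text
t 1.4 pos [467.4 215.3 401.4] yaw 0.427 F [0.2 0.1 0.2] gap 1.0 n 3
[[0.0158, 0.0366, 0.0005], 0.079],
[[0.0186, 0.0352, 0.0005], 0.079],
[[0.0214, 0.0336, 0.0005], 0.079],
```

>>> play_rows(
  series=[
    [[0.016, 0.037, 0], 0.079],
    [[0.019, 0.035, 0], 0.079],
    [[0.021, 0.034, 0], 0.079],
    [[0, 0, 0], 0],
  ],
)

```text
t: 1.9
position: [560.3, 128.6, 399.6]
orientation: [[0.984, 0.176, -0.006], [0.176, -0.984, -0.003], [-0.007, 0.002, -1.0]]
contact_force: [-0.1, 0.7, -0.3]
finger_gap: 0.998
```

Run:
```python
from h import *
s=state(); im=read_camera('wrist')[:,:,::-1].copy(); cv2.imwrite('pics/w1.png',im)
np.savez('w1.npz',position=s['position'],orientation=s['orientation']); print(s['position'],s['t'],s['orientation'][:2,0])
for n,p in dict(jar=(529.8,297.4,100),shaker=(544,235.7,96),tin=(555.2,166.2,103),mill=(561.7,100.1,117)).items(): print(n,proj('wrist',p,s).round(1))
```

```text
[560.34996291 128.61096963 399.58148725] 1.9 [0.98432901 0.17622053]
jar [[281.7 -11.3]]
shaker [[285.2  78.9]]
tin [[283.5 162.8]]
mill [[277.6 235.8]]
```

View pics/w1.png

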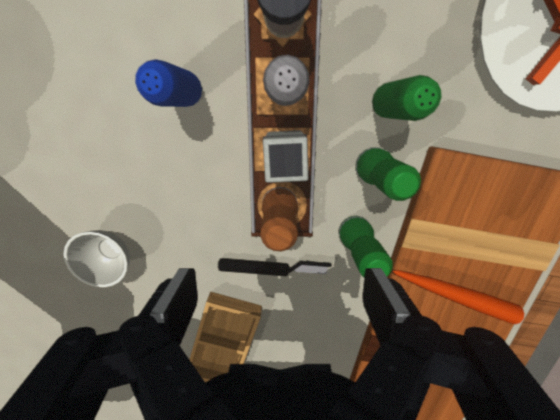

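Run:
```python
from h import *
s=np.load('w1.npz'); im=cv2.imread('pics/w1.png')
cv2.imwrite('pics/w1z.png',cv2.resize(im[40:260,230:340],None,fx=2.7,fy=2.7,interpolation=2))
print(cast('wrist',[[265,139],[307,137],[307,180],[264,181]],103,s).round(1))
print('shaker',cast('wrist',[[286,79]],100,s),'mill',cast('wrist',[[279,233]],119,s))
```

```text
[[535.3 184.1 103. ]
 [571.5 192.3 103. ]
 [579.5 154.3 103. ]
 [540.5 146.3 103. ]]
shaker [[544.69716714 235.43279257 100.        ]] mill [[562.30622738 104.01951145 119.        ]]
```

View pics/w1z.png

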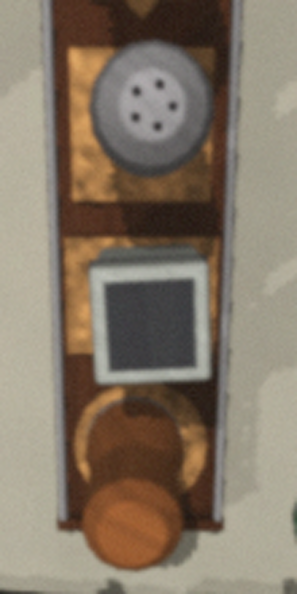

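Checks agree: the tops found in the wrist and top views match within 2–4 mm. Mill is at (562,102), tin (556.5,168), shaker (544,235.5), jar (530,297.5). The mill goes first.

```bash
python3 plan.py 562.5 102.5 252 0.18 30
```

```text
t 1.95 pos [559.3 129.6 399.5] yaw 0.179 F [0.4 0.4 0.1] gap 1.0 n 6
[[-0.0003, 0.0045, 0.0246], -0.0],
[[-0.0003, 0.0045, 0.0246], -0.0],
[[-0.0003, 0.0045, 0.0246], -0.0],
[[-0.0003, 0.0045, 0.0246], -0.0],
[[-0.0003, 0.0045, 0.0246], -0.0],
[[-0.0003, 0.0045, 0.0246], -0.0],
```

>>> play_rows(
  series=[
    [[-0.001, 0.0135, 0], 0],
    [[-0.001, 0.0135, 0], 0],
    [[0, 0, 0.03], 0],
    [[0, 0, 0.03], 0],
    [[0, 0, 0.03], 0],
    [[0, 0, 0.03], 0],
    [[0, 0, 0.015], 0],
    [[0, 0, 0.006], 0],
    [[0, 0, 0], 0],
  ],
)

```text
t: 3.08
position: [558.8, 100.9, 258.4]
orientation: [[0.983, 0.185, -0.002], [0.185, -0.983, -0.003], [-0.003, 0.003, -1.0]]
contact_force: [-1.1, -0.5, 0.7]
finger_gap: 0.998
```

```bash
python3 plan.py 562.5 102.5 252 0.18 30;  python3 - <<'E'
from h import *
cv2.imwrite('pics/w2.png',read_camera('wrist')[:,:,::-1])
E
```

```text
t 3.08 pos [558.8 100.9 258.4] yaw 0.186 F [-1.1 -0.5  0.7] gap 0.998 n 1
[[0.0039, -0.0009, 0.0064], 0.006],
```

View pics/w2.png

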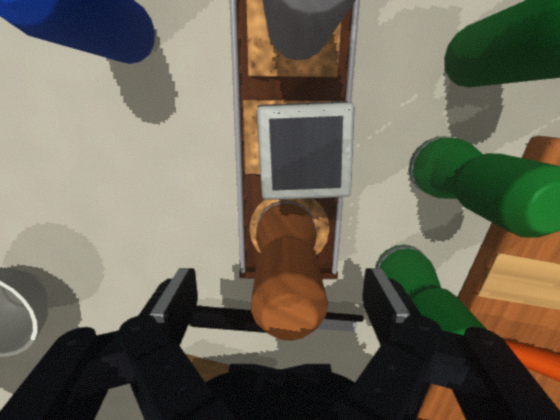

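The mill head at (290,300) sits between the pads, about 4 mm off centre toward +x. I correct that and close.

>>> play_rows(
  series=[
    [[0.004, -0.001, 0.006], 0],
    [[0, 0, 0], 0],
  ],
)

```text
t: 3.38
position: [563.7, 102.8, 254.2]
orientation: [[0.983, 0.186, 0.002], [0.186, -0.983, -0.003], [0.002, 0.004, -1.0]]
contact_force: [-0.5, 0.8, 0.4]
finger_gap: 1.0
```

>>> play_rows(
  series=[
    [[0, 0, 0], 0],
    [[0, 0, 0], 0],
    [[0, 0, 0], 0],
    [[0, 0, 0], 0],
    [[0, 0, 0], 0],
    [[0, 0, 0], 0],
  ],
  hand=0,
  grip_force=40,
)

```text
t: 4.12
position: [563.8, 102.8, 254.9]
orientation: [[0.983, 0.186, 0.003], [0.186, -0.983, -0.003], [0.003, 0.004, -1.0]]
contact_force: [-0.1, -0.8, 0.9]
finger_gap: 0.408
```

>>> play_rows(
  series=[
    [[0, 0, -0.01], 0],
    [[0, 0, -0.03], 0],
    [[0, 0, -0.03], 0],
    [[0, 0, -0.04], 0],
    [[0, 0, -0.04], 0],
    [[0, 0, 0], 0],
  ],
)

```text
t: 4.88
position: [562.9, 103.3, 411.1]
orientation: [[0.983, 0.186, 0.002], [0.186, -0.983, -0.003], [0.001, 0.003, -1.0]]
contact_force: [0.3, -0.2, -1.6]
finger_gap: 0.408
```

```bash
python3 - <<'E'
import numpy as np
c=np.array([506,-204.]);y=-.135
for n,o in (('mill',103.5),('tin',34.5),('shaker',-34.5),('jar',-103.5)): print(n,c+o*np.array([-np.sin(y),np.cos(y)]))
E
python3 plan.py 520 -101.4 400 -0.135;  python3 - <<'E'
from h import *
cv2.imwrite('pics/w3.png',read_camera('wrist')[:,:,::-1])
E
```

```text
mill [ 519.93009719 -101.44171222]
tin [ 510.64336573 -169.81390407]
shaker [ 501.35663427 -238.18609593]
jar [ 492.06990281 -306.55828778]
t 4.88 pos [562.9 103.3 411.1] yaw 0.187 F [ 0.3 -0.2 -1.6] gap 0.408 n 5
[[-0.016, 0.0386, 0.0022], 0.064],
[[-0.0135, 0.0396, 0.0022], 0.064],
[[-0.0109, 0.0404, 0.0022], 0.064],
[[-0.0083, 0.041, 0.0022], 0.064],
[[-0.0057, 0.0414, 0.0022], 0.064],
```

View pics/w3.png

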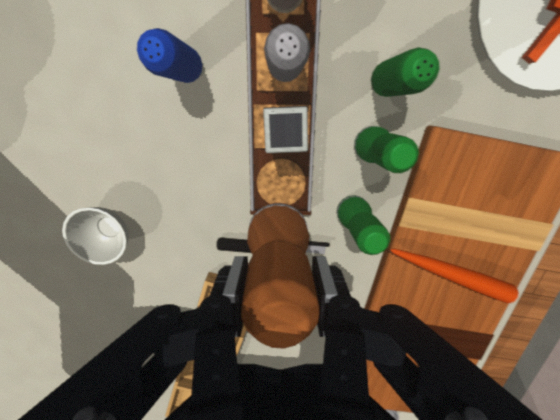

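The mill is held (gap 0.41, about 35 mm). On the way to the leftmost compartment.

>>> play_rows(
  series=[
    [[-0.009, 0.02, 0], 0.03],
    [[-0.015, 0.036, 0], 0.06],
    [[-0.013, 0.038, 0], 0.06],
    [[-0.011, 0.039, 0], 0.06],
    [[-0.009, 0.04, 0], 0.06],
    [[-0.004, 0.02, 0], 0.04],
    [[-0.003, 0.01, 0], 0.01],
    [[0, 0, 0], 0],
  ],
)

```text
t: 5.92
position: [503.6, -107.5, 397.0]
orientation: [[0.99, -0.141, -0.024], [-0.141, -0.99, 0.004], [-0.025, -0.001, -1.0]]
contact_force: [-0.7, 0.2, -0.4]
finger_gap: 0.408
```

```bash
python3 plan.py 520 -101.4 300 -0.135 30;  python3 - <<'E'
from h import *
s=state();cv2.imwrite('pics/w4.png',read_camera('wrist')[:,:,::-1]); print(proj('wrist',[[527,-350.9,26],[446.4,-336.6,26],[564.5,-70,26],[484.6,-58.8,26],[520,-101.4,8],[511,-170,8]],s).round(0))
E
```

```text
t 5.92 pos [ 503.6 -107.5  397. ] yaw -0.141 F [-0.7  0.2 -0.4] gap 0.408 n 4
[[0.0039, -0.0021, 0.0243], -0.002],
[[0.0039, -0.0021, 0.0243], -0.002],
[[0.0039, -0.0021, 0.0243], -0.002],
[[0.0039, -0.0021, 0.0243], -0.002],
[[326. 344.]
 [269. 341.]
 [336. 145.]
 [265. 145.]
 [300. 174.]
 [299. 226.]]
```

View pics/w4.png

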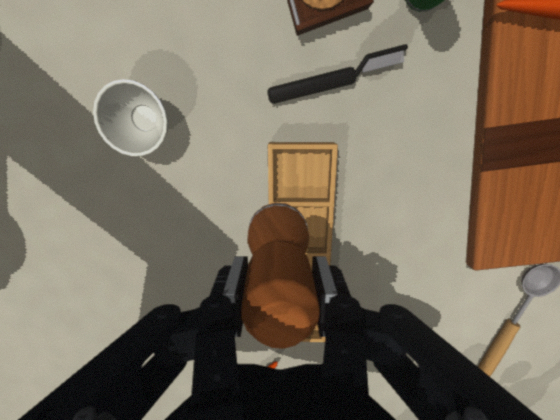

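>>> play_rows(
  series=[
    [[0.008, -0.005, 0], 0],
    [[0.008, -0.004, 0.015], 0],
    [[0, 0, 0.03], 0],
    [[0, 0, 0.03], 0],
    [[0, 0, 0.025], 0],
    [[0, 0, 0], 0],
  ],
)

```text
t: 6.72
position: [522.1, -94.0, 290.1]
orientation: [[0.991, -0.132, -0.024], [-0.132, -0.991, 0.006], [-0.025, -0.003, -1.0]]
contact_force: [-0.4, 0.5, -1.5]
finger_gap: 0.408
```

```bash
python3 plan.py 521 -101.4 244.5 -0.135 30;  python3 - <<'E'
from h import *
s=state(); print(s['orientation'][:,2], s['position']+236.5*s['orientation'][:,2])
E
```

```text
t 6.72 pos [522.1 -94.  290.1] yaw -0.132 F [-0.4  0.5 -1.5] gap 0.408 n 2
[[-0.0, 0.0037, 0.0228], 0.001],
[[-0.0, 0.0037, 0.0228], 0.001],
[-0.0243224   0.00589539 -0.99968678] [516.30667087 -92.58984095  53.67092858]
```

>>> play_rows(
  series=[
    [[0.006, 0.008, 0.004], 0],
    [[0, 0, 0.015], 0],
    [[0, 0, 0.012], 0],
    [[0, 0, 0.006], 0],
    [[0, 0, 0], 0],
  ],
)

```text
t: 7.35
position: [527.9, -102.9, 252.1]
orientation: [[0.991, -0.131, -0.021], [-0.131, -0.991, 0.004], [-0.021, -0.002, -1.0]]
contact_force: [0.1, -0.1, -1.1]
finger_gap: 0.406
```

Run:
```python
from h import *
s=state(); print(s['t'],s['contact_force'],s['orientation'][:,2], s['position']+236.5*s['orientation'][:,2])
for n in ('scene','wrist'): cv2.imwrite(f'pics/{n}5.png',read_camera(n)[:,:,::-1])
```

```text
7.35 [ 0.12472518 -0.1338576  -1.11143643] [-0.02072469  0.00445685 -0.99977529] [ 523.03780395 -101.89406957   15.69606677]
```

View pics/scene5.png

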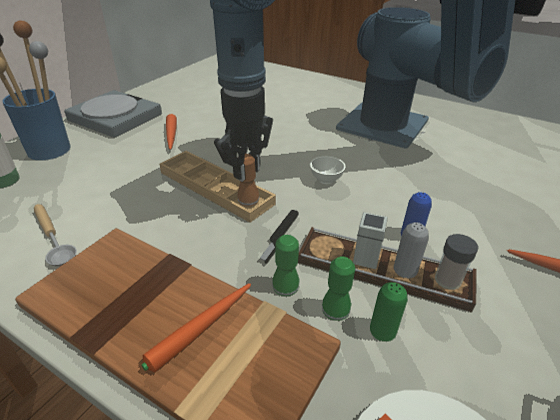

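View pics/wrist5.png

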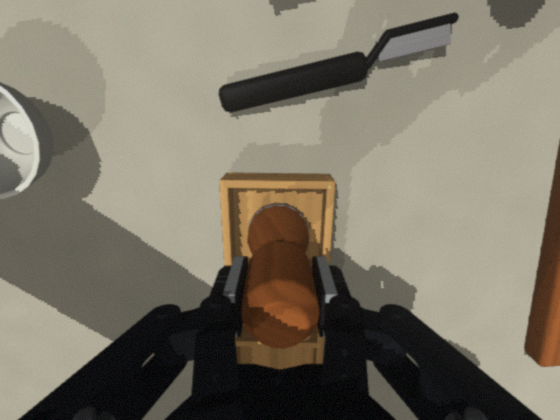

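The mill's foot (centre 278) is centred in the leftmost compartment, whose walls are at 222 and 335, about 8 mm above the floor. I lower it gently.

>>> play_rows(
  series=[
    [[0, 0, 0.003], 0],
    [[0, 0, 0.002], 0],
    [[0, 0, 0.001], 0],
    [[0, 0, 0.001], 0],
    [[0, 0, 0], 0],
  ],
)

```text
t: 8.07
position: [528.4, -103.1, 246.4]
orientation: [[0.991, -0.131, -0.018], [-0.131, -0.991, 0.003], [-0.018, -0.001, -1.0]]
contact_force: [0.3, -0.1, -1.7]
finger_gap: 0.405
```

```bash
cat > fz.py <<'E'
from h import *
import sys
g=float(sys.argv[1]);s=state(); print(round(s['t'],2),s['contact_force'].round(1),s['orientation'][:,2].round(3), s['position'].round(1),'underside',(s['position']+g*s['orientation'][:,2]).round(1),s['finger_gap'])
E
python3 fz.py 236.5
```

```text
8.07 [ 0.3 -0.1 -1.7] [-0.018  0.003 -1.   ] [ 528.4 -103.1  246.4] underside [ 524.2 -102.3    9.9] 0.4048959371157558
```

>>> play_rows(
  series=[
    [[0, 0, 0.001], 0],
    [[0, 0, 0.001], 0],
    [[0, 0, 0], 0],
  ],
)

```text
t: 8.45
position: [528.4, -103.1, 245.4]
orientation: [[0.991, -0.131, -0.017], [-0.131, -0.991, 0.003], [-0.017, -0.0, -1.0]]
contact_force: [0.2, -0.7, -0.4]
finger_gap: 0.41
```

```bash
python3 fz.py 236.5
```

```text
8.45 [ 0.2 -0.7 -0.4] [-0.017  0.003 -1.   ] [ 528.4 -103.1  245.4] underside [ 524.4 -102.5    8.9] 0.41017273793629
```

>>> play_rows(
  series=[
    [[0, 0, 0.001], 0],
    [[0, 0, 0], 0],
  ],
)

```text
t: 8.7
position: [528.4, -103.1, 245.3]
orientation: [[0.991, -0.131, -0.016], [-0.131, -0.991, 0.002], [-0.017, -0.0, -1.0]]
contact_force: [0.4, 0.1, 0.3]
finger_gap: 0.408
```

```bash
python3 fz.py 236.5
```

```text
8.7 [0.4 0.1 0.3] [-0.016  0.002 -1.   ] [ 528.4 -103.1  245.3] underside [ 524.6 -102.6    8.8] 0.4080815022062832
```

Contact is confirmed: the weight has come off the wrist (−1.7 to +0.3 N) at underside height ≈ 8.8. I release.

>>> play_rows(
  series=[
    [[0, 0, 0], 0],
    [[0, 0, 0], 0],
    [[0, 0, 0], 0],
    [[0, 0, 0], 0],
  ],
  hand=0.8,
)

```text
t: 9.2
position: [528.6, -103.2, 244.9]
orientation: [[0.991, -0.131, -0.016], [-0.131, -0.991, 0.002], [-0.016, -0.0, -1.0]]
contact_force: [1.5, 0.5, 0.2]
finger_gap: 0.797
```

>>> play_rows(
  series=[
    [[0, 0, -0.01], 0],
    [[0, 0, -0.03], 0],
    [[0, 0, -0.04], 0],
    [[0, 0, -0.04], 0],
    [[0, 0, -0.03], 0],
    [[0, 0, 0], 0],
  ],
  hand=1,
)

```text
t: 9.95
position: [531.0, -103.5, 402.6]
orientation: [[0.991, -0.131, -0.014], [-0.131, -0.991, 0.002], [-0.014, 0.0, -1.0]]
contact_force: [0.5, -0.4, -1.1]
finger_gap: 1.0
```

```bash
python3 - <<'E'
from h import *
s=state();cv2.imwrite('pics/w6.png',read_camera('wrist')[:,:,::-1])
E
python3 plan.py 557 168 400 0.2 40
```

```text
t 10.0 pos [ 530.6 -103.4  401.1] yaw -0.131 F [-0.3  0.   0.4] gap 1.001 n 7
[[-0.0013, -0.0389, 0.0002], -0.047],
[[0.0005, -0.0389, 0.0002], -0.047],
[[0.0023, -0.0389, 0.0002], -0.047],
[[0.0042, -0.0387, 0.0002], -0.047],
[[0.006, -0.0385, 0.0002], -0.047],
[[0.0078, -0.0382, 0.0002], -0.047],
[[0.0096, -0.0377, 0.0002], -0.047],
```

View pics/w6.png

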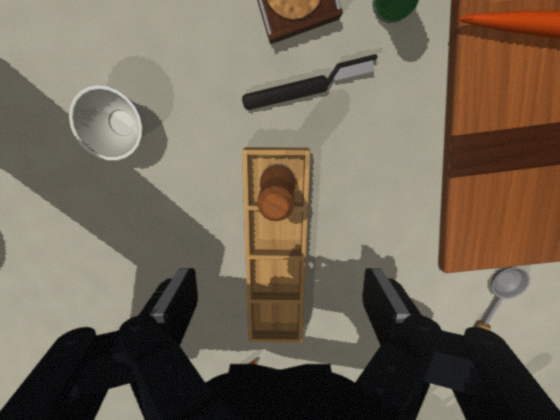

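The mill stands upright in the leftmost compartment, its foot at about (278,181). Next is the tin.

>>> play_rows(
  series=[
    [[-0.001, -0.025, 0], -0.03],
    [[0, -0.039, 0], -0.05],
    [[0.002, -0.039, 0], -0.05],
    [[0.004, -0.039, 0], -0.05],
    [[0.006, -0.039, 0], -0.05],
    [[0.008, -0.038, 0], -0.05],
    [[0.009, -0.03, 0], -0.045],
    [[0.005, -0.015, 0], -0.01],
    [[0, 0, 0], 0],
  ],
)

```text
t: 11.12
position: [556.3, 169.9, 387.8]
orientation: [[0.977, 0.209, -0.04], [0.21, -0.978, 0.003], [-0.038, -0.011, -0.999]]
contact_force: [-0.0, 0.2, 0.6]
finger_gap: 1.001
```

```bash
python3 plan.py 557 168 235 0.2 40; python3 fz.py 155
```

```text
t 11.12 pos [556.3 169.9 387.8] yaw 0.211 F [-0.   0.2  0.6] gap 1.001 n 4
[[0.0001, 0.0005, 0.0382], 0.003],
[[0.0001, 0.0005, 0.0382], 0.003],
[[0.0001, 0.0005, 0.0382], 0.003],
[[0.0001, 0.0005, 0.0382], 0.003],
11.12 [-0.   0.2  0.6] [-0.04   0.003 -0.999] [556.3 169.9 387.8] underside [550.1 170.4 232.9] 1.0011231578880153
```

>>> play_rows(
  series=[
    [[0, 0, -0.02], 0],
    [[0, 0, -0.02], 0],
    [[0, 0, 0], 0],
  ],
)

```text
t: 11.5
position: [557.8, 166.4, 426.5]
orientation: [[0.978, 0.205, -0.044], [0.205, -0.979, 0.001], [-0.043, -0.01, -0.999]]
contact_force: [1.0, -0.0, -1.0]
finger_gap: 1.0
```

>>> play_rows(
  series=[
    [[0.03, 0, 0], 0],
    [[0.03, 0, 0], 0],
    [[0, 0, 0], 0],
  ],
)

```text
t: 11.88
position: [617.2, 175.6, 420.8]
orientation: [[0.979, 0.2, -0.048], [0.2, -0.98, -0.001], [-0.047, -0.009, -0.999]]
contact_force: [-1.2, -0.1, -0.4]
finger_gap: 0.999
```

>>> play_rows(
  series=[
    [[-0.03, 0, 0], 0],
    [[-0.03, 0, 0], 0],
    [[0, 0, 0], 0],
  ],
)

```text
t: 12.25
position: [555.2, 161.0, 420.0]
orientation: [[0.979, 0.198, -0.055], [0.198, -0.98, -0.002], [-0.054, -0.009, -0.998]]
contact_force: [-0.2, 0.8, -0.7]
finger_gap: 0.999
```

>>> play_rows(
  series=[
    [[0, 0, 0], 0],
    [[0, 0, 0], 0],
    [[0, 0, 0], 0],
    [[0, 0, 0], 0],
    [[0, 0, 0], 0],
    [[0, 0, 0], 0],
  ],
)

```text
t: 13.0
position: [556.6, 160.6, 419.1]
orientation: [[0.979, 0.197, -0.055], [0.197, -0.98, -0.002], [-0.054, -0.009, -0.998]]
contact_force: [0.4, 0.2, -0.1]
finger_gap: 0.999
```

>>> play_rows(
  series=[
    [[0, 0, 0.01], 0],
    [[0, 0, 0.01], 0],
    [[0, 0, 0.01], 0],
    [[0, 0, 0.01], 0],
    [[0, 0, 0.01], 0],
    [[0, 0, 0.01], 0],
    [[0, 0, 0], 0],
  ],
)

```text
t: 13.88
position: [552.6, 160.5, 353.5]
orientation: [[0.979, 0.197, -0.057], [0.197, -0.98, -0.002], [-0.057, -0.009, -0.998]]
contact_force: [-0.1, 0.1, -0.4]
finger_gap: 0.997
```

```bash
python3 fz.py 155; python3 -c "
from h import *
print(state()['joints'],state()['qd'])"
```

```text
13.88 [-0.1  0.1 -0.4] [-0.057 -0.002 -0.998] [552.6 160.5 353.5] underside [543.7 160.1 198.8] 0.997446322049511
[ 0.087969    0.35958402  1.52291912  0.00281573  1.31650942 -0.11095258] [-0.00072212 -0.00780828 -0.01230765  0.00070616 -0.00253335  0.00020498]
```

>>> play_rows(
  series=[
    [[0, 0, -0.05], 0],
  ],
)

```text
t: 14.0
position: [554.6, 160.4, 400.0]
orientation: [[0.978, 0.196, -0.067], [0.197, -0.98, -0.003], [-0.066, -0.01, -0.998]]
contact_force: [0.5, -0.1, 0.1]
finger_gap: 1.002
```

>>> play_rows(
  series=[
    [[0, 0, -0.05], 0],
  ],
)

```text
t: 14.12
position: [557.9, 160.6, 451.1]
orientation: [[0.978, 0.196, -0.067], [0.197, -0.98, -0.003], [-0.067, -0.01, -0.998]]
contact_force: [0.5, 0.1, 0.3]
finger_gap: 1.003
```

>>> play_rows(
  series=[
    [[0, 0, 0], 0],
  ],
)

```text
t: 14.25
position: [558.7, 160.7, 456.0]
orientation: [[0.979, 0.196, -0.058], [0.197, -0.98, -0.002], [-0.057, -0.009, -0.998]]
contact_force: [-0.3, -0.6, 0.2]
finger_gap: 1.002
```

>>> play_rows(
  series=[
    [[0, 0, 0], 0],
  ],
)

```text
t: 14.38
position: [558.6, 160.7, 455.8]
orientation: [[0.979, 0.197, -0.058], [0.197, -0.98, -0.002], [-0.057, -0.009, -0.998]]
contact_force: [0.3, -0.4, -0.6]
finger_gap: 1.004
```

>>> play_rows(
  series=[
    [[0, 0, 0.05], 0],
  ],
)

```text
t: 14.5
position: [556.8, 160.6, 408.6]
orientation: [[0.979, 0.197, -0.049], [0.197, -0.98, -0.002], [-0.048, -0.008, -0.999]]
contact_force: [0.0, 0.4, -0.9]
finger_gap: 0.998
```

>>> play_rows(
  series=[
    [[0, 0, 0.05], 0],
  ],
)

```text
t: 14.62
position: [553.8, 160.5, 356.7]
orientation: [[0.979, 0.197, -0.049], [0.197, -0.98, -0.002], [-0.048, -0.008, -0.999]]
contact_force: [0.2, 0.4, -0.1]
finger_gap: 1.002
```

>>> play_rows(
  series=[
    [[0, 0, 0], 0],
  ],
)

```text
t: 14.75
position: [552.0, 160.3, 352.2]
orientation: [[0.979, 0.196, -0.059], [0.197, -0.98, -0.002], [-0.059, -0.009, -0.998]]
contact_force: [-0.1, 0.2, 0.3]
finger_gap: 1.001
```

>>> play_rows(
  series=[
    [[0, 0, 0], 0],
  ],
)

```text
t: 14.88
position: [552.5, 160.4, 353.2]
orientation: [[0.979, 0.197, -0.058], [0.197, -0.98, -0.002], [-0.058, -0.009, -0.998]]
contact_force: [0.5, 0.5, 0.8]
finger_gap: 0.997
```

>>> play_rows(
  series=[
    [[0, 0.02, -0.005], 0],
    [[0, 0.02, -0.005], 0],
    [[0, 0.02, -0.005], 0],
    [[0, 0.02, -0.005], 0],
    [[0, 0.02, -0.005], 0],
    [[0, 0, 0], 0],
  ],
)

```text
t: 15.62
position: [576.7, 53.6, 385.0]
orientation: [[0.98, 0.194, -0.048], [0.194, -0.981, -0.003], [-0.048, -0.006, -0.999]]
contact_force: [-0.7, -0.4, -0.4]
finger_gap: 0.998
```

>>> play_rows(
  series=[
    [[0, -0.02, 0], 0],
    [[0, -0.02, 0], 0],
    [[0, -0.02, 0], 0],
    [[0, -0.02, 0], 0],
    [[0, -0.02, 0], 0],
    [[0, 0, 0], 0],
  ],
)

```text
t: 16.38
position: [553.3, 164.1, 384.7]
orientation: [[0.978, 0.201, -0.051], [0.201, -0.98, -0.001], [-0.05, -0.009, -0.999]]
contact_force: [1.3, 0.5, 0.0]
finger_gap: 0.997
```

>>> play_rows(
  series=[
    [[0, 0, 0], 0.1],
    [[0, 0, 0], 0.1],
    [[0, 0, 0], 0.1],
    [[0, 0, 0], 0],
  ],
)

```text
t: 16.88
position: [552.2, 166.3, 384.3]
orientation: [[0.994, -0.1, -0.052], [-0.1, -0.995, -0.003], [-0.051, 0.008, -0.999]]
contact_force: [0.2, -0.1, -0.0]
finger_gap: 1.002
```

>>> play_rows(
  series=[
    [[0, 0, 0], -0.1],
    [[0, 0, 0], -0.1],
    [[0, 0, 0], -0.1],
    [[0, 0, 0], 0],
  ],
)

```text
t: 17.38
position: [551.9, 166.6, 384.1]
orientation: [[0.975, 0.216, -0.052], [0.216, -0.976, -0.004], [-0.052, -0.008, -0.999]]
contact_force: [0.7, 0.3, 0.5]
finger_gap: 1.002
```

>>> play_rows(
  series=[
    [[0, 0.02, 0], 0],
    [[0, 0.02, 0], 0],
    [[0, 0.02, 0], 0],
    [[0, 0.02, 0], 0],
    [[0, 0.02, 0], 0],
    [[0, 0, 0], 0],
  ],
)

```text
t: 18.12
position: [575.2, 59.9, 383.2]
orientation: [[0.976, 0.211, -0.052], [0.211, -0.977, -0.005], [-0.052, -0.006, -0.999]]
contact_force: [-0.1, 0.7, 1.0]
finger_gap: 0.999
```

>>> play_rows(
  series=[
    [[0, -0.02, 0], 0],
    [[0, -0.02, 0], 0],
    [[0, -0.02, 0], 0],
    [[0, -0.02, 0], 0],
    [[0, -0.02, 0], 0],
    [[0, 0, 0], 0],
  ],
)

```text
t: 18.88
position: [550.1, 169.9, 384.3]
orientation: [[0.974, 0.218, -0.053], [0.218, -0.976, -0.002], [-0.052, -0.009, -0.999]]
contact_force: [0.1, -0.5, -0.2]
finger_gap: 1.0
```

>>> play_rows(
  series=[
    [[0, 0, -0.01], 0],
    [[0, 0, -0.01], 0],
    [[0, 0, -0.01], 0],
    [[0, 0, -0.01], 0],
    [[0, 0, 0], 0],
  ],
)

```text
t: 19.5
position: [552.7, 169.4, 428.4]
orientation: [[0.975, 0.218, -0.05], [0.218, -0.976, -0.003], [-0.049, -0.008, -0.999]]
contact_force: [-1.0, -1.1, -0.3]
finger_gap: 1.0
```

>>> play_rows(
  series=[
    [[0, 0, 0.04], 0],
    [[0, 0, 0], 0],
  ],
)

```text
t: 19.75
position: [550.8, 168.8, 388.2]
orientation: [[0.975, 0.217, -0.049], [0.217, -0.976, -0.003], [-0.049, -0.008, -0.999]]
contact_force: [0.1, 0.5, -0.1]
finger_gap: 1.001
```

>>> play_rows(
  series=[
    [[0, 0, -0.005], 0],
    [[0, 0, -0.005], 0],
    [[0, 0, -0.005], 0],
    [[0, 0, -0.005], 0],
    [[0, 0, -0.005], 0],
    [[0, 0, -0.005], 0],
    [[0, 0, -0.005], 0],
    [[0, 0, -0.005], 0],
    [[0, 0, 0], 0],
  ],
)

```text
t: 20.88
position: [553.9, 168.9, 436.0]
orientation: [[0.975, 0.217, -0.042], [0.217, -0.976, -0.002], [-0.041, -0.007, -0.999]]
contact_force: [-0.4, -0.3, -0.2]
finger_gap: 1.005
```

>>> play_rows(
  series=[
    [[0.02, 0, 0.04], 0],
    [[0, 0, 0], 0],
  ],
)

```text
t: 21.12
position: [571.9, 173.2, 394.9]
orientation: [[0.975, 0.217, -0.041], [0.217, -0.976, -0.002], [-0.041, -0.007, -0.999]]
contact_force: [0.6, 0.1, 0.5]
finger_gap: 1.005
```

>>> play_rows(
  series=[
    [[0.01, 0.02, -0.005], 0],
    [[0.01, 0.02, -0.005], 0],
    [[0.01, 0.02, -0.005], 0],
    [[0, 0.02, -0.005], 0],
    [[0, 0.02, -0.005], 0],
    [[0, 0, 0], 0],
  ],
)

```text
t: 21.88
position: [627.6, 73.4, 426.2]
orientation: [[0.976, 0.215, -0.033], [0.215, -0.977, -0.004], [-0.033, -0.003, -0.999]]
contact_force: [0.4, -0.3, 0.6]
finger_gap: 1.003
```

```bash
python3 plan.py 557 168 390 0.2 60
```

```text
t 21.88 pos [627.6  73.4 426.2] yaw 0.216 F [ 0.4 -0.3  0.6] gap 1.003 n 3
[[-0.0162, -0.0359, 0.0121], 0.005],
[[-0.0164, -0.0358, 0.0121], 0.005],
[[-0.0166, -0.0357, 0.0121], 0.005],
```

>>> play_rows(
  series=[
    [[-0.015, -0.02, -0.005], 0],
    [[-0.015, -0.02, -0.005], 0],
    [[-0.015, -0.02, -0.005], 0],
    [[-0.01, -0.02, -0.005], 0],
    [[-0.01, -0.015, -0.005], 0],
    [[0, 0, -0.005], 0],
    [[0, 0, -0.005], 0],
    [[0, 0, 0], 0],
  ],
)

```text
t: 22.88
position: [536.9, 160.5, 467.4]
orientation: [[0.975, 0.219, -0.031], [0.219, -0.976, -0.002], [-0.031, -0.005, -1.0]]
contact_force: [0.4, 0.3, -0.7]
finger_gap: 1.001
```

```bash
python3 plan.py 557 168 235 0.2 60; python3 fz.py 155
```

```text
t 22.88 pos [536.9 160.5 467.4] yaw 0.221 F [ 0.4  0.3 -0.7] gap 1.001 n 4
[[0.0053, -0.0007, 0.0581], 0.005],
[[0.0053, -0.0008, 0.0581], 0.005],
[[0.0053, -0.0008, 0.0581], 0.005],
[[0.0053, -0.0008, 0.0581], 0.005],
22.88 [ 0.4  0.3 -0.7] [-0.031 -0.002 -1.   ] [536.9 160.5 467.4] underside [532.  160.2 312.5] 1.0009710656639739
```

>>> play_rows(
  series=[
    [[0.016, -0.001, 0], 0.01],
    [[0.016, -0.001, 0.02], 0.01],
    [[0, 0, 0.04], 0],
    [[0, 0, 0.04], 0],
    [[0, 0, 0.04], 0],
    [[0, 0, 0.02], 0],
    [[0, 0, 0], 0],
  ],
)

```text
t: 23.75
position: [565.8, 165.5, 291.2]
orientation: [[0.981, 0.192, -0.041], [0.192, -0.981, -0.004], [-0.041, -0.004, -0.999]]
contact_force: [-0.6, 0.2, 0.7]
finger_gap: 1.006
```

```bash
python3 fz.py 155
python3 - <<'E'
from h import *
cv2.imwrite('pics/w7.png',read_camera('wrist')[:,:,::-1])
E
```

```text
23.75 [-0.6  0.2  0.7] [-0.041 -0.004 -0.999] [565.8 165.5 291.2] underside [559.5 164.9 136.3] 1.0063354740580661
```

View pics/w7.png

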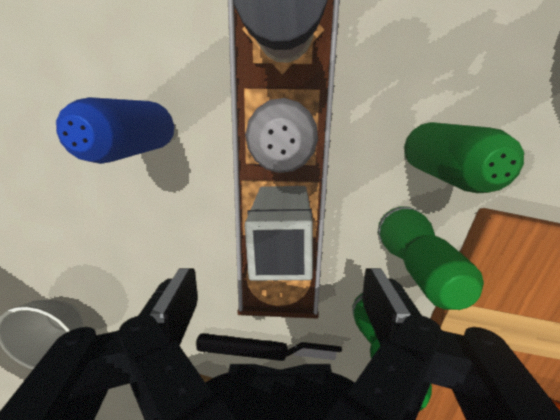

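>>> play_rows(
  series=[
    [[0, -0.003, 0.02], 0],
    [[0, 0, 0.022], 0],
    [[0, 0, 0.012], 0],
    [[0, 0, 0], 0],
  ],
)

```text
t: 24.3
position: [566.2, 168.0, 240.0]
orientation: [[0.981, 0.191, -0.032], [0.191, -0.982, -0.003], [-0.032, -0.003, -0.999]]
contact_force: [-1.0, 0.2, 0.4]
finger_gap: 1.003
```

>>> play_rows(
  series=[
    [[0, 0, 0], 0],
    [[0, 0, 0], 0],
    [[0, 0, 0], 0],
    [[0, 0, 0], 0],
    [[0, 0, 0], 0],
    [[0, 0, 0], 0],
  ],
  hand=0,
)

```text
t: 25.05
position: [567.2, 168.1, 242.7]
orientation: [[0.981, 0.191, -0.028], [0.191, -0.982, -0.002], [-0.028, -0.003, -1.0]]
contact_force: [-0.2, -0.6, -1.1]
finger_gap: 0.468
```

```bash
python3 fz.py 155
python3 - <<'E'
from h import *
cv2.imwrite('pics/w8.png',read_camera('wrist')[:,:,::-1])
E
```

```text
25.05 [-0.2 -0.6 -1.1] [-0.028 -0.002 -1.   ] [567.2 168.1 242.7] underside [562.8 167.7  87.8] 0.4681988153486877
```

View pics/w8.png

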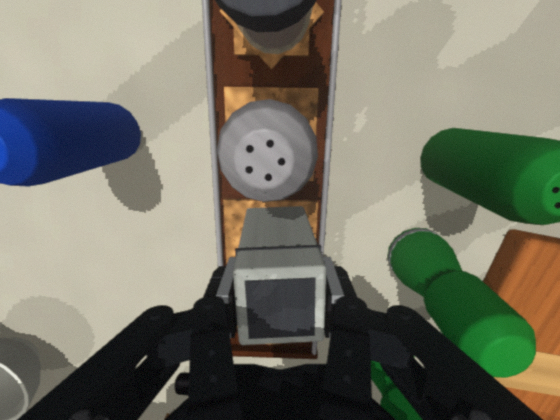

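>>> play_rows(
  series=[
    [[0, 0, -0.005], 0],
    [[0, 0, -0.01], 0],
    [[0, 0, -0.015], 0],
    [[0, 0, -0.015], 0],
    [[0, 0, -0.015], 0],
    [[0, 0, -0.015], 0],
    [[0, 0, -0.015], 0],
    [[0, 0, -0.015], 0],
    [[0, 0, -0.015], 0],
    [[0, 0, -0.015], 0],
  ],
)

```text
t: 26.35
position: [571.0, 168.4, 387.7]
orientation: [[0.981, 0.191, -0.027], [0.191, -0.982, -0.002], [-0.027, -0.003, -1.0]]
contact_force: [0.5, 0.3, -1.4]
finger_gap: 0.472
```

```bash
python3 fz.py 223; python3 plan.py 515 -170 390 -0.135 25
```

```text
26.35 [ 0.5  0.3 -1.4] [-0.027 -0.002 -1.   ] [571.  168.4 387.7] underside [565.  167.9 164.8] 0.4715053877244254
t 26.35 pos [571.  168.4 387.7] yaw 0.192 F [ 0.5  0.3 -1.4] gap 0.472 n 14
[[-0.0085, 0.023, -0.0002], 0.023],
[[-0.008, 0.0232, -0.0002], 0.023],
[[-0.0075, 0.0233, -0.0002], 0.023],
[[-0.0069, 0.0235, -0.0002], 0.023],
[[-0.0064, 0.0237, -0.0002], 0.023],
[[-0.0058, 0.0238, -0.0002], 0.023],
[[-0.0053, 0.0239, -0.0002], 0.023],
[[-0.0047, 0.024, -0.0002], 0.023],
[[-0.0041, 0.0242, -0.0002], 0.023],
[[-0.0036, 0.0242, -0.0002], 0.023],
[[-0.003, 0.0243, -0.0002], 0.023],
[[-0.0024, 0.0244, -0.0002], 0.023],
[[-0.0019, 0.0244, -0.0002], 0.023],
[[-0.0013, 0.0245, -0.0002], 0.023],
```

>>> play_rows(
  series=[
    [[-0.008, 0.02, -0.003], 0.02],
    [[-0.008, 0.023, -0.003], 0.024],
    [[-0.007, 0.023, -0.003], 0.024],
    [[-0.007, 0.023, -0.003], 0.024],
    [[-0.006, 0.024, -0.003], 0.024],
    [[-0.006, 0.024, -0.003], 0.024],
    [[-0.005, 0.024, -0.003], 0.024],
    [[-0.005, 0.024, -0.003], 0.024],
    [[-0.004, 0.024, -0.003], 0.024],
    [[-0.004, 0.024, -0.003], 0.024],
  ],
)

```text
t: 27.6
position: [524.7, -83.9, 419.5]
orientation: [[0.998, -0.059, -0.036], [-0.059, -0.998, -0.005], [-0.035, 0.007, -0.999]]
contact_force: [0.2, -0.6, -0.9]
finger_gap: 0.47
```

```bash
python3 fz.py 223; python3 plan.py 515 -170 390 -0.135 25
```

```text
27.6 [ 0.2 -0.6 -0.9] [-0.036 -0.005 -0.999] [524.7 -83.9 419.5] underside [516.7 -85.  196.6] 0.4695150055180518
t 27.6 pos [524.7 -83.9 419.5] yaw -0.059 F [ 0.2 -0.6 -0.9] gap 0.47 n 4
[[-0.0011, 0.0216, 0.0074], 0.019],
[[-0.0007, 0.0216, 0.0074], 0.019],
[[-0.0003, 0.0217, 0.0074], 0.019],
[[0.0001, 0.0217, 0.0074], 0.019],
```

>>> play_rows(
  series=[
    [[0, 0.022, -0.002], 0.02],
    [[0, 0.022, -0.002], 0.02],
    [[0, 0.02, -0.002], 0.02],
    [[0.003, 0.015, -0.002], 0.016],
    [[0.003, 0.004, -0.002], 0],
    [[0, 0, 0], 0],
  ],
)

```text
t: 28.35
position: [519.2, -175.4, 429.0]
orientation: [[0.988, -0.146, -0.041], [-0.146, -0.989, -0.004], [-0.04, 0.01, -0.999]]
contact_force: [0.1, -0.4, -0.7]
finger_gap: 0.472
```

```bash
python3 fz.py 223; python3 plan.py 520 -170 300 -0.135 35
```

```text
28.35 [ 0.1 -0.4 -0.7] [-0.041 -0.004 -0.999] [ 519.2 -175.4  429. ] underside [ 510.  -176.3  206.2] 0.4720191112389772
t 28.35 pos [ 519.2 -175.4  429. ] yaw -0.147 F [ 0.1 -0.4 -0.7] gap 0.472 n 4
[[0.0, -0.0014, 0.0323], -0.003],
[[0.0, -0.0014, 0.0323], -0.003],
[[0.0, -0.0014, 0.0323], -0.003],
[[0.0, -0.0014, 0.0323], -0.003],
```

>>> play_rows(
  series=[
    [[0.005, -0.003, 0.02], -0.01],
    [[0.005, -0.003, 0.04], 0],
    [[0, 0, 0.04], 0],
    [[0, 0, 0.04], 0],
    [[0, 0, 0.025], 0],
    [[0, 0, 0.008], 0],
    [[0, 0, 0], 0],
  ],
)

```text
t: 29.22
position: [524.5, -166.7, 252.3]
orientation: [[0.991, -0.129, -0.038], [-0.129, -0.992, -0.004], [-0.037, 0.009, -0.999]]
contact_force: [-0.3, -0.6, -0.4]
finger_gap: 0.47
```

```bash
python3 fz.py 223
python3 - <<'E'
from h import *
cv2.imwrite('pics/w9.png',read_camera('wrist')[:,:,::-1])
E
```

```text
29.23 [-0.3 -0.6 -0.4] [-0.038 -0.004 -0.999] [ 524.5 -166.7  252.3] underside [ 516.  -167.5   29.5] 0.4695369393000229
```

View pics/w9.png

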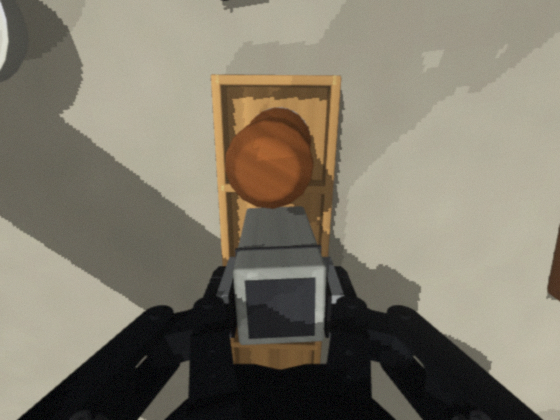

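>>> play_rows(
  series=[
    [[0, 0.002, 0.008], 0],
    [[0, 0, 0.006], 0],
    [[0, 0, 0.003], 0],
    [[0, 0, 0.002], 0],
    [[0, 0, 0], 0],
  ],
)

```text
t: 29.9
position: [524.7, -169.5, 235.5]
orientation: [[0.991, -0.129, -0.032], [-0.129, -0.992, -0.007], [-0.031, 0.011, -0.999]]
contact_force: [-0.2, 0.1, -1.0]
finger_gap: 0.467
```

>>> play_rows(
  series=[
    [[0, 0, 0.001], 0],
    [[0, 0, 0.001], 0],
    [[0, 0, 0], 0],
  ],
)

```text
t: 30.28
position: [524.7, -169.6, 233.6]
orientation: [[0.991, -0.129, -0.032], [-0.129, -0.992, -0.007], [-0.031, 0.011, -0.999]]
contact_force: [-0.1, -0.6, -1.4]
finger_gap: 0.468
```

```bash
python3 fz.py 223
python3 - <<'E'
from h import *
cv2.imwrite('pics/s10.png',read_camera('scene')[:,:,::-1][130:240,140:300].repeat(5,0).repeat(5,1))
cv2.imwrite('pics/w10.png',read_camera('wrist')[:,:,::-1])
E
```

```text
30.27 [-0.1 -0.6 -1.4] [-0.032 -0.007 -0.999] [ 524.7 -169.6  233.6] underside [ 517.6 -171.2   10.7] 0.4681873008157838
```

View pics/s10.png

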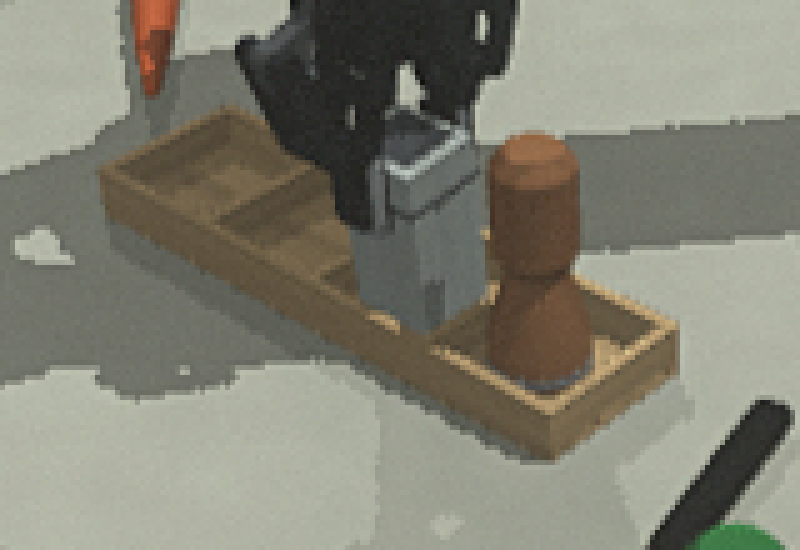

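View pics/w10.png

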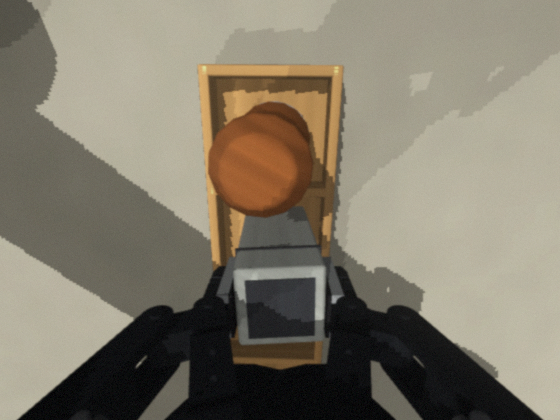

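>>> play_rows(
  series=[
    [[-0.003, 0, 0], 0],
    [[0, 0, 0.001], 0],
    [[0, 0, 0.001], 0],
    [[0, 0, 0], 0],
  ],
)

```text
t: 30.88
position: [521.5, -169.4, 232.6]
orientation: [[0.991, -0.129, -0.031], [-0.129, -0.992, -0.008], [-0.03, 0.012, -0.999]]
contact_force: [-0.0, 0.5, -0.6]
finger_gap: 0.466
```

>>> play_rows(
  series=[
    [[0, 0, 0.001], 0],
    [[0, 0, 0], 0],
  ],
)

```text
t: 31.12
position: [521.4, -169.5, 232.6]
orientation: [[0.991, -0.129, -0.031], [-0.129, -0.992, -0.009], [-0.03, 0.013, -0.999]]
contact_force: [-0.6, 0.5, 0.9]
finger_gap: 0.468
```

```bash
python3 fz.py 223
```

```text
31.12 [-0.6  0.5  0.9] [-0.031 -0.009 -0.999] [ 521.4 -169.5  232.6] underside [ 514.5 -171.4    9.7] 0.46762511358690456
```

The wrist force went from −1.4 to +0.9 N, so the tin is touching the floor. Release.

>>> play_rows(
  series=[
    [[0, 0, 0], 0],
    [[0, 0, 0], 0],
    [[0, 0, 0], 0],
    [[0, 0, 0], 0],
  ],
  hand=0.8,
)

```text
t: 31.62
position: [521.7, -169.6, 232.1]
orientation: [[0.991, -0.129, -0.031], [-0.129, -0.992, -0.009], [-0.029, 0.013, -0.999]]
contact_force: [0.3, -0.3, -0.6]
finger_gap: 0.804
```

>>> play_rows(
  series=[
    [[0, 0, -0.008], 0],
    [[0, 0, -0.008], 0],
    [[0, 0, -0.012], 0],
    [[0, 0, -0.012], 0],
    [[0, 0, -0.012], 0],
    [[0, 0, -0.012], 0],
    [[0, 0, -0.012], 0],
    [[0, 0, -0.012], 0],
    [[0, 0, -0.012], 0],
    [[0, 0, -0.012], 0],
  ],
  hand=1,
)

```text
t: 32.88
position: [525.3, -168.4, 352.4]
orientation: [[0.991, -0.129, -0.03], [-0.129, -0.992, -0.009], [-0.028, 0.013, -1.0]]
contact_force: [-0.0, 0.6, -0.9]
finger_gap: 0.997
```

```bash
python3 - <<'E'
from h import *
s=state();cv2.imwrite('pics/w11.png',read_camera('wrist')[:,:,::-1])
E
python3 fz.py 155; python3 plan.py 549 235 390 0.19 25
```

```text
32.92 [0.4 0.8 1.3] [-0.027 -0.011 -1.   ] [ 525.8 -168.7  354.2] underside [ 521.6 -170.3  199.3] 0.9997435349646956
t 32.92 pos [ 525.8 -168.7  354.2] yaw -0.129 F [0.4 0.8 1.3] gap 1.0 n 17
[[-0.0017, -0.0237, -0.0021], -0.019],
[[-0.0013, -0.0238, -0.0021], -0.019],
[[-0.0008, -0.0238, -0.0021], -0.019],
[[-0.0004, -0.0238, -0.0021], -0.019],
[[0.0001, -0.0238, -0.0021], -0.019],
[[0.0005, -0.0238, -0.0021], -0.019],
[[0.001, -0.0238, -0.0021], -0.019],
[[0.0014, -0.0237, -0.0021], -0.019],
[[0.0019, -0.0237, -0.0021], -0.019],
[[0.0023, -0.0237, -0.0021], -0.019],
[[0.0028, -0.0236, -0.0021], -0.019],
[[0.0032, -0.0236, -0.0021], -0.019],
[[0.0036, -0.0235, -0.0021], -0.019],
[[0.0041, -0.0234, -0.0021], -0.019],
[[0.0045, -0.0234, -0.0021], -0.019],
[[0.005, -0.0233, -0.0021], -0.019],
[[0.0054, -0.0232, -0.0021], -0.019],
```

View pics/w11.png

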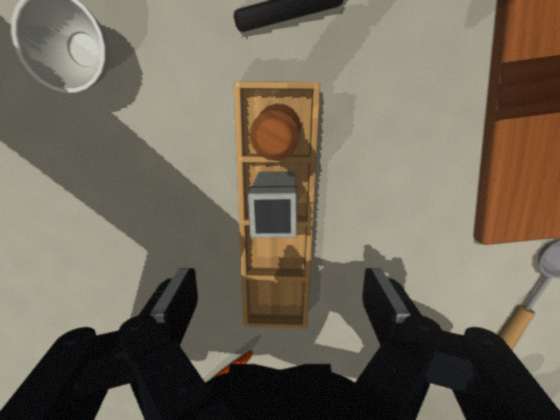

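The tin stands upright in the second compartment. Now back to the rack for the shaker, with a slow climb on the way, which reduces the tool's small tilt.

>>> play_rows(
  series=[
    [[-0.001, -0.02, -0.005], -0.019],
    [[-0.001, -0.024, -0.005], -0.019],
    [[0, -0.024, -0.005], -0.019],
    [[0, -0.024, -0.005], -0.019],
    [[0.001, -0.024, -0.005], -0.019],
    [[0.001, -0.024, -0.005], -0.019],
    [[0.002, -0.024, -0.005], -0.019],
    [[0.002, -0.024, -0.005], -0.019],
    [[0.002, -0.024, -0.005], -0.019],
    [[0.003, -0.024, -0.005], -0.019],
  ],
)

```text
t: 34.17
position: [542.2, 84.2, 401.7]
orientation: [[0.997, 0.075, -0.034], [0.074, -0.997, -0.005], [-0.035, 0.003, -0.999]]
contact_force: [-0.7, 0.4, -0.2]
finger_gap: 0.999
```

```bash
python3 fz.py 155; python3 plan.py 550 235 400 0.19 25
```

```text
34.17 [-0.7  0.4 -0.2] [-0.034 -0.005 -0.999] [542.2  84.2 401.7] underside [536.8  83.4 246.8] 0.998873952506701
t 34.17 pos [542.2  84.2 401.7] yaw 0.075 F [-0.7  0.4 -0.2] gap 0.999 n 7
[[0.0027, -0.0214, 0.0002], -0.016],
[[0.0031, -0.0213, 0.0002], -0.016],
[[0.0034, -0.0213, 0.0002], -0.016],
[[0.0038, -0.0212, 0.0002], -0.016],
[[0.0041, -0.0212, 0.0002], -0.016],
[[0.0045, -0.0211, 0.0002], -0.016],
[[0.0048, -0.021, 0.0002], -0.016],
```

>>> play_rows(
  series=[
    [[0.003, -0.021, -0.005], -0.017],
    [[0.003, -0.021, -0.005], -0.017],
    [[0.004, -0.021, -0.005], -0.017],
    [[0.004, -0.021, -0.005], -0.017],
    [[0.004, -0.021, -0.005], -0.017],
    [[0.005, -0.02, -0.005], -0.017],
    [[0.005, -0.015, -0.005], -0.01],
    [[0.003, 0, -0.005], 0],
    [[0, 0, 0], 0],
  ],
)

```text
t: 35.3
position: [550.7, 242.5, 440.4]
orientation: [[0.978, 0.202, -0.043], [0.202, -0.979, -0.004], [-0.042, -0.005, -0.999]]
contact_force: [0.3, 0.1, -0.3]
finger_gap: 1.0
```

```bash
python3 fz.py 155; python3 plan.py 550 235.5 235 0.19 60
```

```text
35.3 [ 0.3  0.1 -0.3] [-0.043 -0.004 -0.999] [550.7 242.5 440.4] underside [544.1 242.  285.5] 0.9995831553699076
t 35.3 pos [550.7 242.5 440.4] yaw 0.204 F [ 0.3  0.1 -0.3] gap 1.0 n 4
[[-0.0005, 0.0017, 0.0513], 0.003],
[[-0.0005, 0.0017, 0.0513], 0.003],
[[-0.0005, 0.0017, 0.0513], 0.003],
[[-0.0005, 0.0017, 0.0513], 0.003],
```

>>> play_rows(
  series=[
    [[0.001, 0.001, -0.004], 0],
    [[0.001, 0.001, -0.004], 0],
    [[0.001, 0.001, -0.004], 0],
    [[0.001, 0.001, -0.004], 0],
    [[0, 0.001, -0.004], 0],
    [[0, 0, -0.004], 0],
    [[0, 0, -0.004], 0],
    [[0, 0, -0.004], 0],
    [[0, 0, -0.004], 0],
    [[0, 0, 0], 0],
  ],
)

```text
t: 36.55
position: [557.9, 236.3, 478.8]
orientation: [[0.979, 0.199, -0.043], [0.199, -0.98, -0.004], [-0.043, -0.004, -0.999]]
contact_force: [-1.3, -1.1, 0.1]
finger_gap: 0.999
```

```bash
python3 fz.py 155; python3 plan.py 550 235.5 235 0.19 60
```

```text
36.55 [-1.3 -1.1  0.1] [-0.043 -0.004 -0.999] [557.9 236.3 478.8] underside [551.3 235.6 323.9] 0.9989503484248013
t 36.55 pos [557.9 236.3 478.8] yaw 0.201 F [-1.3 -1.1  0.1] gap 0.999 n 5
[[-0.0016, -0.0002, 0.0488], 0.002],
[[-0.0016, -0.0002, 0.0488], 0.002],
[[-0.0016, -0.0002, 0.0488], 0.002],
[[-0.0016, -0.0002, 0.0488], 0.002],
[[-0.0016, -0.0002, 0.0488], 0.002],
```

>>> play_rows(
  series=[
    [[0.003, 0, 0.03], 0],
    [[0, 0, 0.045], 0],
    [[0, 0, 0.045], 0],
    [[0, 0, 0.045], 0],
    [[0, 0, 0.015], 0],
    [[0, 0, 0], 0],
  ],
)

```text
t: 37.3
position: [554.0, 236.5, 295.9]
orientation: [[0.979, 0.199, -0.038], [0.199, -0.98, -0.003], [-0.038, -0.005, -0.999]]
contact_force: [-0.3, -0.3, 0.7]
finger_gap: 1.006
```

```bash
python3 fz.py 155
python3 - <<'E'
from h import *
cv2.imwrite('pics/w12.png',read_camera('wrist')[:,:,::-1])
E
```

```text
37.3 [-0.3 -0.3  0.7] [-0.038 -0.003 -0.999] [554.  236.5 295.9] underside [548.  236.  141.1] 1.0057207137652946
```

View pics/w12.png

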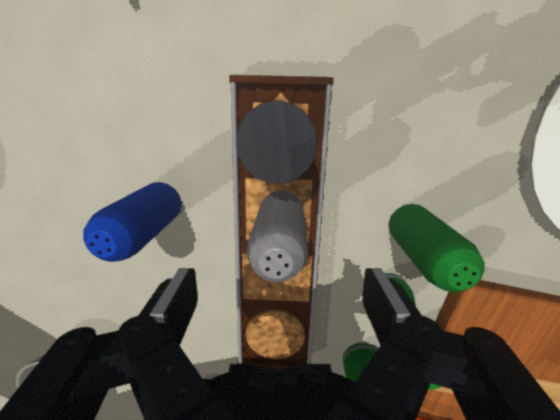

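>>> play_rows(
  series=[
    [[0, 0, 0.025], 0],
    [[0, 0, 0.022], 0],
    [[0, 0, 0.012], 0],
    [[0, 0, 0], 0],
  ],
)

```text
t: 37.85
position: [556.3, 237.4, 245.3]
orientation: [[0.98, 0.2, -0.021], [0.2, -0.98, 0.001], [-0.021, -0.005, -1.0]]
contact_force: [-0.6, 0.2, 0.0]
finger_gap: 0.999
```

```bash
python3 fz.py 155
python3 - <<'E'
from h import *
cv2.imwrite('pics/w13.png',read_camera('wrist')[:,:,::-1])
E
```

```text
37.85 [-0.6  0.2  0. ] [-0.021  0.001 -1.   ] [556.3 237.4 245.3] underside [553.  237.5  90.3] 0.9994732091517132
```

View pics/w13.png

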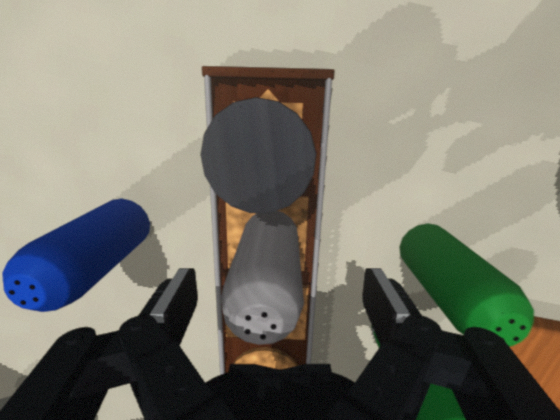

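>>> play_rows(
  series=[
    [[-0.007, 0.002, 0.009], 0],
    [[0, 0, 0], 0],
  ],
)

```text
t: 38.15
position: [550.0, 234.1, 238.3]
orientation: [[0.98, 0.2, -0.017], [0.2, -0.98, 0.001], [-0.016, -0.005, -1.0]]
contact_force: [-0.3, 0.0, 0.2]
finger_gap: 1.003
```

>>> play_rows(
  series=[
    [[0, 0, 0], 0],
    [[0, 0, 0], 0],
    [[0, 0, 0], 0],
    [[0, 0, 0], 0],
    [[0, 0, 0], 0],
    [[0, 0, 0], 0],
  ],
  hand=0,
)

```text
t: 38.9
position: [550.2, 234.1, 239.3]
orientation: [[0.98, 0.2, -0.016], [0.2, -0.98, 0.002], [-0.015, -0.005, -1.0]]
contact_force: [-0.6, -0.5, 1.5]
finger_gap: 0.459
```

```bash
python3 fz.py 155
```

```text
38.9 [-0.6 -0.5  1.5] [-0.016  0.002 -1.   ] [550.2 234.1 239.3] underside [547.7 234.4  84.3] 0.45936076297575607
```

>>> play_rows(
  series=[
    [[0, 0, -0.005], 0],
    [[0, 0, -0.01], 0],
    [[0, 0, -0.015], 0],
    [[0, 0, -0.015], 0],
    [[0, 0, -0.015], 0],
    [[0, 0, -0.015], 0],
    [[0, 0, -0.015], 0],
    [[0, 0, -0.015], 0],
    [[0, 0, -0.015], 0],
    [[0, 0, -0.015], 0],
  ],
)

```text
t: 40.15
position: [552.3, 233.8, 383.6]
orientation: [[0.98, 0.2, -0.016], [0.2, -0.98, 0.002], [-0.015, -0.005, -1.0]]
contact_force: [-0.0, 0.1, -1.3]
finger_gap: 0.456
```

```bash
python3 fz.py 221; python3 plan.py 509 -238 400 -0.135 25;python3 - <<'E'
from h import *
cv2.imwrite('pics/w14.png',read_camera('wrist')[:,:,::-1])
E
```

```text
40.15 [-0.   0.1 -1.3] [-0.016  0.002 -1.   ] [552.3 233.8 383.6] underside [548.8 234.2 162.7] 0.45617328574556965
t 40.15 pos [552.3 233.8 383.6] yaw 0.201 F [-0.   0.1 -1.3] gap 0.456 n 19
[[-0.0072, 0.0239, -0.0009], 0.018],
[[-0.0068, 0.024, -0.0009], 0.018],
[[-0.0063, 0.0241, -0.0009], 0.018],
[[-0.0059, 0.0242, -0.0009], 0.018],
[[-0.0055, 0.0243, -0.0009], 0.018],
[[-0.0051, 0.0244, -0.0009], 0.018],
[[-0.0046, 0.0245, -0.0009], 0.018],
[[-0.0042, 0.0246, -0.0009], 0.018],
[[-0.0038, 0.0247, -0.0009], 0.018],
[[-0.0033, 0.0247, -0.0009], 0.018],
[[-0.0029, 0.0248, -0.0009], 0.018],
[[-0.0024, 0.0248, -0.0009], 0.018],
[[-0.002, 0.0249, -0.0009], 0.018],
[[-0.0016, 0.0249, -0.0009], 0.018],
[[-0.0011, 0.0249, -0.0009], 0.018],
[[-0.0007, 0.0249, -0.0009], 0.018],
[[-0.0002, 0.0249, -0.0009], 0.018],
[[0.0002, 0.0249, -0.0009], 0.018],
[[0.0006, 0.0249, -0.0009], 0.018],
```

View pics/w14.png

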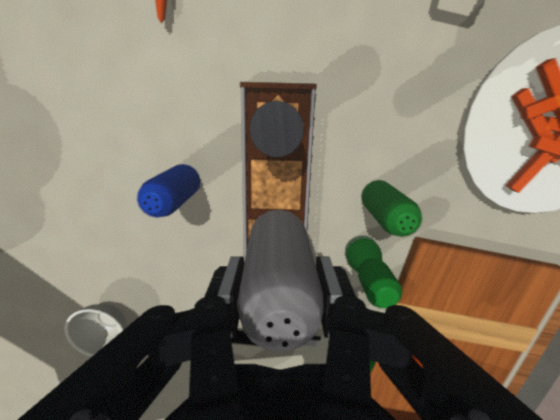

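The shaker is held upright (gap 0.46) and only the jar is left on the rack. Crossing over.

>>> play_rows(
  series=[
    [[-0.007, 0.02, -0.004], 0.015],
    [[-0.007, 0.024, -0.004], 0.018],
    [[-0.006, 0.024, -0.004], 0.018],
    [[-0.006, 0.024, -0.004], 0.018],
    [[-0.005, 0.024, -0.004], 0.018],
    [[-0.005, 0.024, -0.004], 0.018],
    [[-0.004, 0.024, -0.004], 0.018],
    [[-0.004, 0.024, -0.004], 0.018],
    [[-0.003, 0.024, -0.004], 0.018],
    [[-0.003, 0.024, -0.004], 0.018],
  ],
)

```text
t: 41.45
position: [526.2, -21.9, 424.9]
orientation: [[1.0, 0.013, -0.022], [0.013, -1.0, -0.001], [-0.022, 0.001, -1.0]]
contact_force: [-0.9, -0.4, -1.1]
finger_gap: 0.461
```

```bash
python3 fz.py 221; python3 plan.py 509 -238 415 -0.135 25
```

```text
41.45 [-0.9 -0.4 -1.1] [-0.022 -0.001 -1.   ] [526.2 -21.9 424.9] underside [521.4 -22.1 204. ] 0.4610144900456804
t 41.45 pos [526.2 -21.9 424.9] yaw 0.013 F [-0.9 -0.4 -1.1] gap 0.461 n 9
[[-0.0022, 0.024, 0.0011], 0.016],
[[-0.0018, 0.024, 0.0011], 0.016],
[[-0.0014, 0.024, 0.0011], 0.016],
[[-0.001, 0.0241, 0.0011], 0.016],
[[-0.0006, 0.0241, 0.0011], 0.016],
[[-0.0002, 0.0241, 0.0011], 0.016],
[[0.0002, 0.0241, 0.0011], 0.016],
[[0.0005, 0.0241, 0.0011], 0.016],
[[0.0009, 0.0241, 0.0011], 0.016],
```

>>> play_rows(
  series=[
    [[-0.002, 0.024, -0.002], 0.016],
    [[-0.002, 0.024, -0.002], 0.016],
    [[-0.001, 0.024, -0.002], 0.016],
    [[-0.001, 0.024, -0.002], 0.016],
    [[0, 0.024, -0.002], 0.016],
    [[0, 0.024, -0.002], 0.016],
    [[0, 0.024, -0.002], 0.016],
    [[0.001, 0.02, -0.002], 0.016],
    [[0.001, 0.01, -0.001], 0.01],
    [[0, 0, 0], 0],
  ],
)

```text
t: 42.7
position: [503.8, -234.5, 440.5]
orientation: [[0.989, -0.142, -0.031], [-0.142, -0.99, -0.0], [-0.031, 0.005, -1.0]]
contact_force: [0.6, 0.7, -2.0]
finger_gap: 0.456
```

```bash
python3 fz.py 221; python3 plan.py 509 -238 300 -0.135 50
```

```text
42.7 [ 0.6  0.7 -2. ] [-0.031 -0.    -1.   ] [ 503.8 -234.5  440.5] underside [ 496.9 -234.5  219.6] 0.45611646477068246
t 42.7 pos [ 503.8 -234.5  440.5] yaw -0.143 F [ 0.6  0.7 -2. ] gap 0.456 n 3
[[0.0019, 0.0009, 0.0468], -0.003],
[[0.0019, 0.0009, 0.0468], -0.003],
[[0.0019, 0.0009, 0.0468], -0.003],
```

>>> play_rows(
  series=[
    [[0.006, 0.002, 0.02], 0],
    [[0.006, 0.001, 0.04], 0],
    [[0, 0, 0.04], 0],
    [[0, 0, 0.04], 0],
    [[0, 0, 0.03], 0],
    [[0, 0, 0.01], 0],
    [[0, 0, 0], 0],
  ],
)

```text
t: 43.58
position: [511.5, -234.3, 257.1]
orientation: [[0.99, -0.136, -0.028], [-0.136, -0.991, 0.0], [-0.028, 0.003, -1.0]]
contact_force: [0.6, -0.3, -1.2]
finger_gap: 0.456
```

```bash
python3 fz.py 221
python3 - <<'E'
from h import *
cv2.imwrite('pics/w15.png',read_camera('wrist')[:,:,::-1])
E
```

```text
43.58 [ 0.6 -0.3 -1.2] [-0.028  0.    -1.   ] [ 511.5 -234.3  257.1] underside [ 505.4 -234.2   36.2] 0.4564703960975987
```

View pics/w15.png

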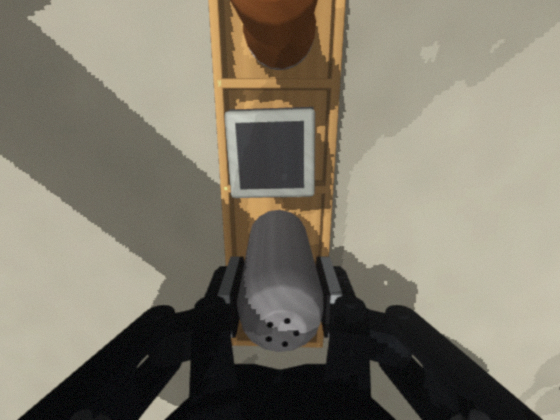

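>>> play_rows(
  series=[
    [[-0.002, 0.004, 0.004], 0],
    [[0, 0, 0.01], 0],
    [[0, 0, 0.006], 0],
    [[0, 0, 0.003], 0],
    [[0, 0, 0.001], 0],
    [[0, 0, 0], 0],
  ],
)

```text
t: 44.38
position: [509.4, -239.2, 235.5]
orientation: [[0.99, -0.137, -0.022], [-0.137, -0.991, -0.004], [-0.021, 0.007, -1.0]]
contact_force: [-0.7, -0.0, -1.0]
finger_gap: 0.457
```

>>> play_rows(
  series=[
    [[0, 0, 0.001], 0],
    [[0, 0, 0.001], 0],
    [[0, 0, 0], 0],
  ],
)

```text
t: 44.75
position: [509.5, -239.3, 233.6]
orientation: [[0.99, -0.137, -0.021], [-0.137, -0.991, -0.004], [-0.021, 0.007, -1.0]]
contact_force: [0.7, -0.4, -0.6]
finger_gap: 0.462
```

```bash
python3 fz.py 221
python3 - <<'E'
from h import *
cv2.imwrite('pics/w16.png',read_camera('wrist')[:,:,::-1])
E
```

```text
44.75 [ 0.7 -0.4 -0.6] [-0.021 -0.004 -1.   ] [ 509.5 -239.3  233.6] underside [ 504.8 -240.2   12.7] 0.46165712185027497
```

View pics/w16.png

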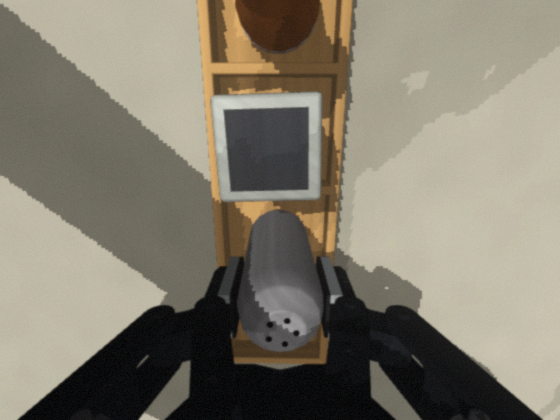

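Well centred. The estimated gap is about 4 mm, so I keep lowering slowly.

>>> play_rows(
  series=[
    [[0, 0, 0.001], 0],
    [[0, 0, 0.001], 0],
    [[0, 0, 0], 0],
  ],
)

```text
t: 45.18
position: [509.5, -239.3, 231.6]
orientation: [[0.99, -0.136, -0.021], [-0.137, -0.991, -0.004], [-0.021, 0.007, -1.0]]
contact_force: [-0.3, -0.1, -0.6]
finger_gap: 0.453
```

>>> play_rows(
  series=[
    [[0, 0, 0.001], 0],
    [[0, 0, 0], 0],
    [[0, 0, 0], 0],
  ],
)

```text
t: 45.55
position: [509.5, -239.3, 230.5]
orientation: [[0.99, -0.137, -0.021], [-0.137, -0.991, -0.004], [-0.021, 0.007, -1.0]]
contact_force: [-0.7, 0.6, -2.2]
finger_gap: 0.457
```

```bash
python3 fz.py 221
```

```text
45.55 [-0.7  0.6 -2.2] [-0.021 -0.004 -1.   ] [ 509.5 -239.3  230.5] underside [ 504.8 -240.2    9.6] 0.45734320875522105
```

>>> play_rows(
  series=[
    [[0, 0, 0.001], 0],
    [[0, 0, 0], 0],
  ],
)

```text
t: 45.8
position: [509.5, -239.3, 229.5]
orientation: [[0.99, -0.137, -0.021], [-0.137, -0.991, -0.004], [-0.02, 0.007, -1.0]]
contact_force: [-0.4, 0.0, -2.4]
finger_gap: 0.457
```

>>> play_rows(
  series=[
    [[0, 0, 0.001], 0],
    [[0, 0, 0], 0],
  ],
)

```text
t: 46.05
position: [509.5, -239.5, 229.5]
orientation: [[0.99, -0.136, -0.021], [-0.137, -0.991, -0.005], [-0.02, 0.008, -1.0]]
contact_force: [-0.1, 0.4, -1.4]
finger_gap: 0.455
```

```bash
python3 fz.py 221
```

```text
46.05 [-0.1  0.4 -1.4] [-0.021 -0.005 -1.   ] [ 509.5 -239.5  229.5] underside [ 504.9 -240.6    8.5] 0.4545816820245563
```

>>> play_rows(
  series=[
    [[0, 0, 0.001], 0],
    [[0, 0, 0], 0],
  ],
)

```text
t: 46.3
position: [509.5, -239.5, 229.4]
orientation: [[0.99, -0.136, -0.02], [-0.136, -0.991, -0.006], [-0.019, 0.008, -1.0]]
contact_force: [-0.6, 0.8, 0.4]
finger_gap: 0.459
```

```bash
python3 fz.py 221
```

```text
46.3 [-0.6  0.8  0.4] [-0.02  -0.006 -1.   ] [ 509.5 -239.5  229.4] underside [ 505.  -240.8    8.4] 0.4593322314901996
```

It has landed at underside height ≈ 8.4: descent has stopped and the weight is off the wrist. Release and climb.

>>> play_rows(
  series=[
    [[0, 0, 0], 0],
    [[0, 0, 0], 0],
    [[0, 0, 0], 0],
    [[0, 0, 0], 0],
  ],
  hand=0.8,
)

```text
t: 46.8
position: [509.7, -239.7, 229.1]
orientation: [[0.99, -0.136, -0.02], [-0.136, -0.991, -0.006], [-0.019, 0.009, -1.0]]
contact_force: [-0.8, -0.8, 0.6]
finger_gap: 0.797
```

>>> play_rows(
  series=[
    [[0, 0, -0.008], 0],
    [[0, 0, -0.01], 0],
    [[0, 0, -0.015], 0],
    [[0, 0, -0.015], 0],
    [[0, 0, -0.015], 0],
    [[0, 0, -0.015], 0],
    [[0, 0, -0.015], 0],
    [[0, 0, -0.015], 0],
    [[0, 0, -0.015], 0],
    [[0, 0, -0.015], 0],
  ],
  hand=1,
)

```text
t: 48.05
position: [512.5, -238.7, 377.5]
orientation: [[0.99, -0.136, -0.019], [-0.136, -0.991, -0.007], [-0.018, 0.009, -1.0]]
contact_force: [-0.8, 0.4, 0.1]
finger_gap: 0.997
```

```bash
python3 - <<'E'
from h import *
s=state();cv2.imwrite('pics/w17.png',read_camera('wrist')[:,:,::-1])
E
python3 fz.py 155; python3 plan.py 535 297 420 0.19 27
```

```text
48.1 [-0.3 -0.3  1.7] [-0.016 -0.009 -1.   ] [ 513.  -239.   379.8] underside [ 510.6 -240.4  224.8] 0.9968246759565147
t 48.1 pos [ 513.  -239.   379.8] yaw -0.137 F [-0.3 -0.3  1.7] gap 0.997 n 20
[[-0.0026, -0.0267, -0.002], -0.016],
[[-0.0021, -0.0267, -0.002], -0.016],
[[-0.0017, -0.0268, -0.002], -0.016],
[[-0.0013, -0.0268, -0.002], -0.016],
[[-0.0008, -0.0268, -0.002], -0.016],
[[-0.0004, -0.0268, -0.002], -0.016],
[[0.0001, -0.0268, -0.002], -0.016],
[[0.0005, -0.0268, -0.002], -0.016],
[[0.0009, -0.0268, -0.002], -0.016],
[[0.0014, -0.0268, -0.002], -0.016],
[[0.0018, -0.0268, -0.002], -0.016],
[[0.0022, -0.0267, -0.002], -0.016],
[[0.0027, -0.0267, -0.002], -0.016],
[[0.0031, -0.0266, -0.002], -0.016],
[[0.0036, -0.0266, -0.002], -0.016],
[[0.004, -0.0265, -0.002], -0.016],
[[0.0044, -0.0265, -0.002], -0.016],
[[0.0049, -0.0264, -0.002], -0.016],
[[0.0053, -0.0263, -0.002], -0.016],
[[0.0057, -0.0262, -0.002], -0.016],
```

View pics/w17.png

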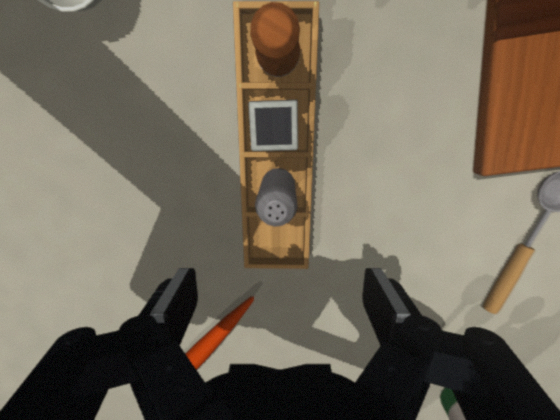

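All three stand upright in their compartments. Now the jar.

>>> play_rows(
  series=[
    [[-0.002, -0.022, -0.004], -0.016],
    [[-0.002, -0.027, -0.004], -0.016],
    [[-0.002, -0.027, -0.004], -0.016],
    [[-0.001, -0.027, -0.004], -0.016],
    [[-0.001, -0.027, -0.004], -0.016],
    [[0, -0.027, -0.004], -0.016],
    [[0, -0.027, -0.004], -0.016],
    [[0.001, -0.027, -0.004], -0.016],
    [[0.001, -0.027, -0.004], -0.016],
    [[0.001, -0.027, -0.004], -0.016],
  ],
)

```text
t: 49.35
position: [520.7, 43.6, 416.5]
orientation: [[0.999, 0.034, -0.024], [0.034, -0.999, -0.002], [-0.024, 0.001, -1.0]]
contact_force: [-0.4, 0.3, -1.1]
finger_gap: 0.999
```

```bash
python3 fz.py 155; python3 plan.py 535 297 430 0.19 27
```

```text
49.35 [-0.4  0.3 -1.1] [-0.024 -0.002 -1.   ] [520.7  43.6 416.5] underside [517.   43.3 261.6] 0.9992666149249807
t 49.35 pos [520.7  43.6 416.5] yaw 0.034 F [-0.4  0.3 -1.1] gap 0.999 n 10
[[0.0023, -0.0253, -0.0013], -0.016],
[[0.0027, -0.0252, -0.0013], -0.016],
[[0.0031, -0.0252, -0.0013], -0.016],
[[0.0035, -0.0251, -0.0013], -0.016],
[[0.0039, -0.0251, -0.0013], -0.016],
[[0.0043, -0.025, -0.0013], -0.016],
[[0.0046, -0.0249, -0.0013], -0.016],
[[0.005, -0.0249, -0.0013], -0.016],
[[0.0054, -0.0248, -0.0013], -0.016],
[[0.0058, -0.0247, -0.0013], -0.016],
```

>>> play_rows(
  series=[
    [[0.002, -0.025, -0.003], -0.016],
    [[0.003, -0.025, -0.003], -0.016],
    [[0.003, -0.025, -0.003], -0.016],
    [[0.004, -0.025, -0.003], -0.016],
    [[0.004, -0.025, -0.003], -0.016],
    [[0.004, -0.025, -0.003], -0.016],
    [[0.005, -0.025, -0.003], -0.016],
    [[0.005, -0.025, -0.003], -0.016],
    [[0.005, -0.015, -0.002], -0.01],
    [[0, 0, 0], 0],
  ],
)

```text
t: 50.6
position: [525.2, 279.8, 439.5]
orientation: [[0.981, 0.19, -0.037], [0.19, -0.982, -0.001], [-0.036, -0.006, -0.999]]
contact_force: [-0.8, -0.8, -0.2]
finger_gap: 1.001
```

```bash
python3 fz.py 155; python3 plan.py 535 297 240 0.19 60
```

```text
50.6 [-0.8 -0.8 -0.2] [-0.037 -0.001 -0.999] [525.2 279.8 439.5] underside [519.5 279.7 284.6] 1.000906250397205
t 50.6 pos [525.2 279.8 439.5] yaw 0.191 F [-0.8 -0.8 -0.2] gap 1.001 n 4
[[0.0032, -0.0038, 0.0499], 0.0],
[[0.0032, -0.0038, 0.0499], 0.0],
[[0.0032, -0.0038, 0.0499], 0.0],
[[0.0032, -0.0038, 0.0499], 0.0],
```

>>> play_rows(
  series=[
    [[0.01, -0.008, 0], 0],
    [[0.009, -0.007, 0.02], 0],
    [[0, 0, 0.045], 0],
    [[0, 0, 0.045], 0],
    [[0, 0, 0.025], 0],
    [[0, 0, 0], 0],
  ],
)

```text
t: 51.35
position: [538.0, 296.8, 293.8]
orientation: [[0.982, 0.185, -0.041], [0.185, -0.983, -0.003], [-0.041, -0.005, -0.999]]
contact_force: [-0.9, 0.1, 0.8]
finger_gap: 0.998
```

```bash
python3 fz.py 155
python3 - <<'E'
from h import *
cv2.imwrite('pics/w18.png',read_camera('wrist')[:,:,::-1])
E
```

```text
51.35 [-0.9  0.1  0.8] [-0.041 -0.003 -0.999] [538.  296.8 293.8] underside [531.6 296.4 138.9] 0.9978838890220352
```

View pics/w18.png

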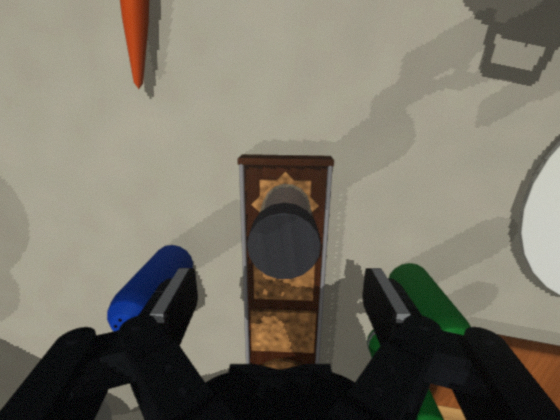

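>>> play_rows(
  series=[
    [[0, 0, 0.02], 0],
    [[0, 0, 0.018], 0],
    [[0, 0, 0.008], 0],
    [[0, 0, 0], 0],
  ],
)

```text
t: 51.9
position: [539.8, 297.1, 252.8]
orientation: [[0.983, 0.184, -0.03], [0.184, -0.983, 0.001], [-0.029, -0.006, -1.0]]
contact_force: [0.3, -0.5, 0.1]
finger_gap: 0.999
```

```bash
python3 fz.py 155
python3 - <<'E'
from h import *
cv2.imwrite('pics/w19.png',read_camera('wrist')[:,:,::-1])
E
```

```text
51.9 [ 0.3 -0.5  0.1] [-0.03   0.001 -1.   ] [539.8 297.1 252.8] underside [535.1 297.3  97.9] 0.9994402632359843
```

View pics/w19.png

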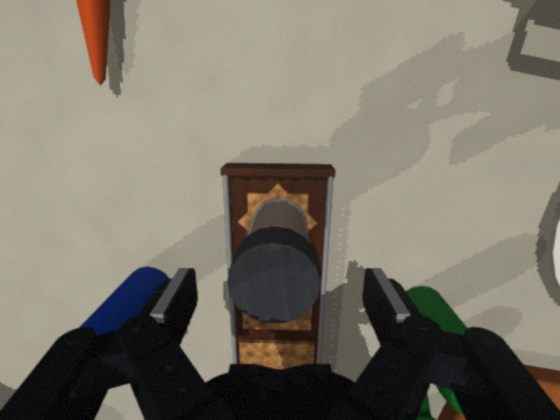

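Run:
```python
from h import *
s=state(); print(proj('wrist',[s['position']+s['orientation']@np.array([0,0,d]) for d in (143,152.8,155)],s), cast('wrist',[[275,275]],100,s))
```

```text
[[279.47702473 306.10098239]
 [279.49359193 293.28798333]
 [279.49702064 290.63623505]] [[531.5779843  306.67185724 100.        ]]
```

Run:
```python
from h import *
s=state(); print(cast('wrist',[[275,322],[229,290],[321,290]],100,s), cast('wrist',[[275,228]],78,s))
im=cv2.imread('pics/w19.png');cv2.imwrite('pics/w19z.png',cv2.convertScaleAbs(cv2.resize(im[180:340,200:350],None,fx=4,fy=4,interpolation=2),alpha=2))
```

```text
[[536.46838922 279.77426964 100.        ]
 [510.93365792 293.85249872 100.        ]
 [554.98733256 302.97519006 100.        ]] [[527.90541914 321.51506143  78.        ]]
```

View pics/w19z.png

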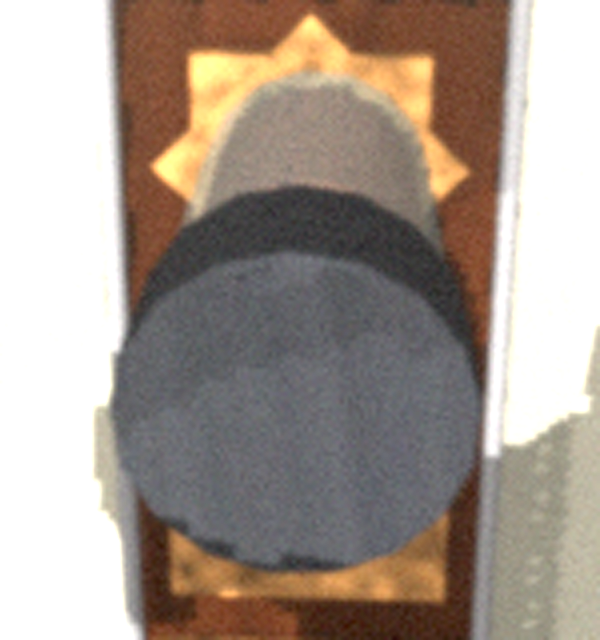

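>>> play_rows(
  series=[
    [[-0.003, -0.003, 0.007], 0],
    [[0, 0, 0], 0],
  ],
)

```text
t: 52.2
position: [536.5, 299.9, 247.6]
orientation: [[0.983, 0.184, -0.026], [0.184, -0.983, 0.002], [-0.026, -0.007, -1.0]]
contact_force: [-0.3, 0.4, -0.2]
finger_gap: 0.999
```

>>> play_rows(
  series=[
    [[0, 0, 0], 0],
    [[0, 0, 0], 0],
    [[0, 0, 0], 0],
    [[0, 0, 0], 0],
    [[0, 0, 0], 0],
    [[0, 0, 0], 0],
  ],
  hand=0,
)

```text
t: 52.95
position: [536.6, 300.1, 248.5]
orientation: [[0.983, 0.184, -0.025], [0.184, -0.983, 0.003], [-0.024, -0.007, -1.0]]
contact_force: [-0.5, 0.0, 0.7]
finger_gap: 0.525
```

```bash
python3 fz.py 155
python3 - <<'E'
from h import *
cv2.imwrite('pics/w20.png',read_camera('wrist')[:,:,::-1])
E
```

```text
52.95 [-0.5  0.   0.7] [-0.025  0.003 -1.   ] [536.6 300.1 248.5] underside [532.7 300.5  93.6] 0.5250808394480705
```

View pics/w20.png

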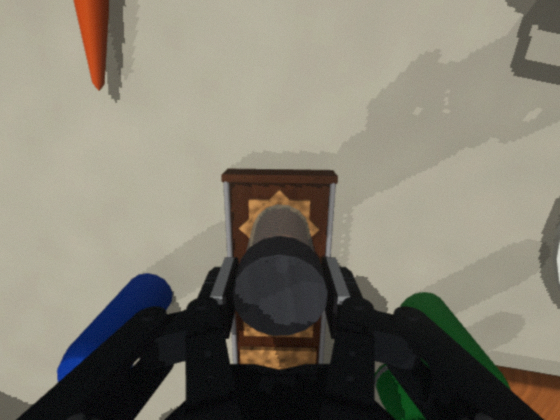

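>>> play_rows(
  series=[
    [[0, 0, -0.005], 0],
    [[0, 0, -0.01], 0],
    [[0, 0, -0.015], 0],
    [[0, 0, -0.015], 0],
    [[0, 0, -0.015], 0],
    [[0, 0, -0.015], 0],
    [[0, 0, -0.015], 0],
    [[0, 0, -0.015], 0],
    [[0, 0, -0.015], 0],
    [[0, 0, -0.015], 0],
  ],
)

```text
t: 54.25
position: [539.9, 299.6, 392.3]
orientation: [[0.983, 0.184, -0.026], [0.184, -0.983, 0.002], [-0.026, -0.007, -1.0]]
contact_force: [0.1, -0.2, -2.2]
finger_gap: 0.524
```

```bash
python3 fz.py 230.5; python3 plan.py 500 -307 410 -0.135 27;python3 - <<'E'
from h import *
cv2.imwrite('pics/w21.png',read_camera('wrist')[:,:,::-1])
E
```

```text
54.25 [ 0.1 -0.2 -2.2] [-0.026  0.002 -1.   ] [539.9 299.6 392.3] underside [533.8 300.1 161.9] 0.5237142865604419
t 54.25 pos [539.9 299.6 392.3] yaw 0.185 F [ 0.1 -0.2 -2.2] gap 0.524 n 23
[[-0.0066, 0.0256, -0.0008], 0.014],
[[-0.0062, 0.0257, -0.0008], 0.014],
[[-0.0058, 0.0258, -0.0008], 0.014],
[[-0.0055, 0.0259, -0.0008], 0.014],
[[-0.0051, 0.0259, -0.0008], 0.014],
[[-0.0048, 0.026, -0.0008], 0.014],
[[-0.0044, 0.0261, -0.0008], 0.014],
[[-0.004, 0.0261, -0.0008], 0.014],
[[-0.0037, 0.0262, -0.0008], 0.014],
[[-0.0033, 0.0262, -0.0008], 0.014],
[[-0.0029, 0.0263, -0.0008], 0.014],
[[-0.0026, 0.0263, -0.0008], 0.014],
[[-0.0022, 0.0263, -0.0008], 0.014],
[[-0.0018, 0.0264, -0.0008], 0.014],
[[-0.0015, 0.0264, -0.0008], 0.014],
[[-0.0011, 0.0264, -0.0008], 0.014],
[[-0.0007, 0.0264, -0.0008], 0.014],
[[-0.0004, 0.0264, -0.0008], 0.014],
[[-0.0, 0.0264, -0.0008], 0.014],
[[0.0004, 0.0264, -0.0008], 0.014],
[[0.0007, 0.0264, -0.0008], 0.014],
[[0.0011, 0.0264, -0.0008], 0.014],
[[0.0015, 0.0264, -0.0008], 0.014],
```

View pics/w21.png

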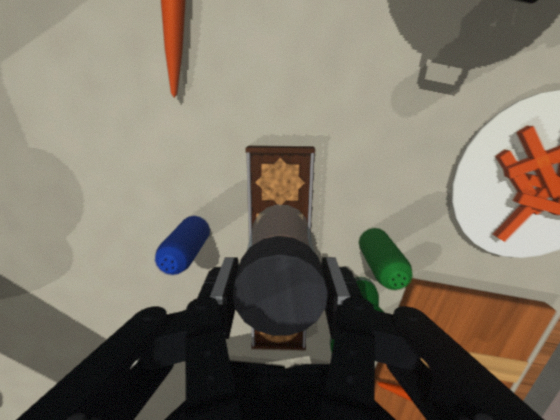

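The jar is held upright, and the rack has only bare coasters left. Crossing over.

>>> play_rows(
  series=[
    [[-0.006, 0.02, -0.004], 0.01],
    [[-0.006, 0.026, -0.004], 0.014],
    [[-0.006, 0.026, -0.004], 0.014],
    [[-0.005, 0.026, -0.004], 0.014],
    [[-0.005, 0.026, -0.004], 0.014],
    [[-0.005, 0.026, -0.004], 0.014],
    [[-0.004, 0.026, -0.003], 0.014],
    [[-0.004, 0.026, -0.003], 0.014],
    [[-0.004, 0.026, -0.003], 0.014],
    [[-0.003, 0.026, -0.003], 0.014],
  ],
)

```text
t: 55.55
position: [519.4, 26.1, 429.7]
orientation: [[0.999, 0.041, -0.031], [0.041, -0.999, -0.002], [-0.031, 0.0, -1.0]]
contact_force: [-0.1, -0.2, -2.4]
finger_gap: 0.521
```

>>> play_rows(
  series=[
    [[-0.003, 0.026, -0.003], 0.014],
    [[-0.002, 0.026, -0.003], 0.014],
    [[-0.002, 0.026, -0.003], 0.014],
    [[-0.002, 0.026, -0.002], 0.014],
    [[-0.001, 0.026, -0.002], 0.014],
    [[-0.001, 0.026, -0.002], 0.014],
    [[0, 0.026, -0.002], 0.014],
    [[0, 0.026, -0.002], 0.014],
  ],
)

```text
t: 56.55
position: [498.3, -194.4, 448.0]
orientation: [[0.996, -0.082, -0.04], [-0.083, -0.997, -0.002], [-0.04, 0.005, -0.999]]
contact_force: [-0.4, -0.3, -1.2]
finger_gap: 0.524
```

```bash
python3 fz.py 230.5; python3 plan.py 500 -307 430 -0.135 27
```

```text
56.55 [-0.4 -0.3 -1.2] [-0.04  -0.002 -0.999] [ 498.3 -194.4  448. ] underside [ 489.1 -194.8  217.7] 0.5239068037426103
t 56.55 pos [ 498.3 -194.4  448. ] yaw -0.083 F [-0.4 -0.3 -1.2] gap 0.524 n 5
[[0.0022, 0.0224, 0.0036], 0.01],
[[0.0024, 0.0224, 0.0036], 0.01],
[[0.0027, 0.0224, 0.0036], 0.01],
[[0.0029, 0.0223, 0.0036], 0.01],
[[0.0031, 0.0223, 0.0036], 0.01],
```

>>> play_rows(
  series=[
    [[0.003, 0.024, 0], 0.012],
    [[0.003, 0.024, 0], 0.012],
    [[0.003, 0.022, 0], 0.012],
    [[0.004, 0.018, 0], 0.01],
    [[0.004, 0.01, 0], 0],
    [[0, 0, 0], 0],
  ],
)

```text
t: 57.3
position: [501.0, -301.5, 446.5]
orientation: [[0.99, -0.136, -0.044], [-0.136, -0.991, 0.0], [-0.044, 0.006, -0.999]]
contact_force: [-0.3, 1.3, -2.0]
finger_gap: 0.527
```

```bash
python3 fz.py 230.5; python3 plan.py 500 -307 430 -0.135 27
```

```text
57.3 [-0.3  1.3 -2. ] [-0.044  0.    -0.999] [ 501.  -301.5  446.5] underside [ 490.9 -301.4  216.2] 0.5273499968216758
t 57.3 pos [ 501.  -301.5  446.5] yaw -0.137 F [-0.3  1.3 -2. ] gap 0.527 n 1
[[-0.0003, 0.0056, 0.0165], -0.002],
```

>>> play_rows(
  series=[
    [[0.005, 0.002, 0.02], 0],
    [[0.005, 0.002, 0.04], 0],
    [[0, 0, 0.04], 0],
    [[0, 0, 0.04], 0],
    [[0, 0, 0.03], 0],
    [[0, 0, 0.008], 0],
    [[0, 0, 0], 0],
  ],
)

```text
t: 58.18
position: [505.1, -302.1, 266.2]
orientation: [[0.991, -0.13, -0.04], [-0.13, -0.992, -0.0], [-0.04, 0.005, -0.999]]
contact_force: [0.2, -0.3, -2.1]
finger_gap: 0.524
```

```bash
python3 fz.py 230.5
python3 - <<'E'
from h import *
cv2.imwrite('pics/w22.png',read_camera('wrist')[:,:,::-1])
E
```

```text
58.17 [ 0.2 -0.3 -2.1] [-0.04  -0.    -0.999] [ 505.1 -302.1  266.2] underside [ 495.8 -302.2   35.9] 0.5235208434177524
```

View pics/w22.png

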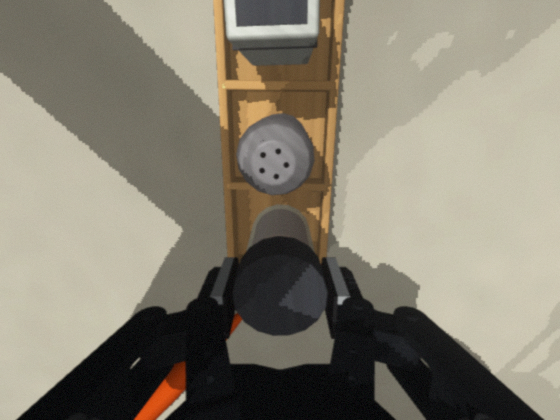

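>>> play_rows(
  series=[
    [[-0.002, 0.004, 0.004], 0],
    [[0, 0, 0.01], 0],
    [[0, 0, 0.006], 0],
    [[0, 0, 0.003], 0],
    [[0, 0, 0.001], 0],
    [[0, 0, 0], 0],
  ],
)

```text
t: 58.98
position: [502.5, -307.1, 244.6]
orientation: [[0.991, -0.13, -0.035], [-0.13, -0.991, -0.005], [-0.034, 0.009, -0.999]]
contact_force: [-0.1, -0.1, -1.7]
finger_gap: 0.527
```

```bash
python3 fz.py 230.5
python3 - <<'E'
from h import *
cv2.imwrite('pics/w23.png',read_camera('wrist')[:,:,::-1])
E
```

```text
58.98 [-0.1 -0.1 -1.7] [-0.035 -0.005 -0.999] [ 502.5 -307.1  244.6] underside [ 494.4 -308.2   14.2] 0.5268383142912907
```

View pics/w23.png

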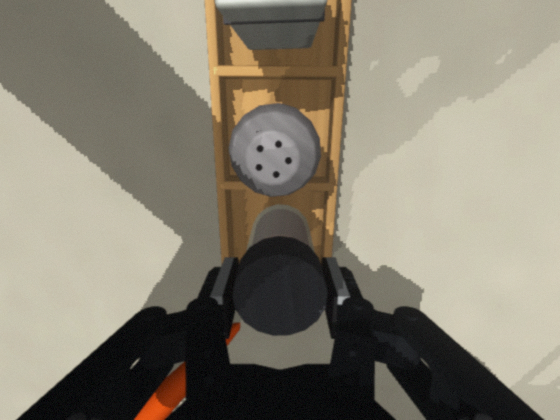

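Centred in the rightmost compartment (jar 281, walls 225 and 334). Final lowering.

>>> play_rows(
  series=[
    [[0, 0, 0.001], 0],
    [[0, 0, 0.001], 0],
    [[0, 0, 0.001], 0],
    [[0, 0, 0.001], 0],
    [[0, 0, 0], 0],
  ],
)

```text
t: 59.65
position: [502.5, -307.1, 240.7]
orientation: [[0.991, -0.13, -0.034], [-0.13, -0.992, -0.005], [-0.033, 0.01, -0.999]]
contact_force: [-0.2, 0.1, -1.9]
finger_gap: 0.522
```

>>> play_rows(
  series=[
    [[0, 0, 0.001], 0],
    [[0, 0, 0], 0],
  ],
)

```text
t: 59.9
position: [502.5, -307.1, 239.7]
orientation: [[0.991, -0.13, -0.034], [-0.13, -0.992, -0.005], [-0.033, 0.01, -0.999]]
contact_force: [0.7, 0.5, -1.9]
finger_gap: 0.528
```

>>> play_rows(
  series=[
    [[0, 0, 0.001], 0],
    [[0, 0, 0], 0],
  ],
)

```text
t: 60.15
position: [502.5, -307.2, 238.8]
orientation: [[0.991, -0.13, -0.034], [-0.13, -0.992, -0.006], [-0.033, 0.01, -0.999]]
contact_force: [-0.6, 0.8, -1.9]
finger_gap: 0.523
```

```bash
python3 fz.py 230.5
```

```text
60.15 [-0.6  0.8 -1.9] [-0.034 -0.006 -0.999] [ 502.5 -307.2  238.8] underside [ 494.6 -308.4    8.4] 0.5232476833796721
```

>>> play_rows(
  series=[
    [[0, 0, 0.001], 0],
    [[0, 0, 0], 0],
  ],
)

```text
t: 60.4
position: [502.4, -307.4, 238.7]
orientation: [[0.991, -0.13, -0.034], [-0.13, -0.992, -0.006], [-0.033, 0.011, -0.999]]
contact_force: [-0.3, 0.7, -0.7]
finger_gap: 0.525
```

>>> play_rows(
  series=[
    [[0, 0, 0.001], 0],
    [[0, 0, 0], 0],
  ],
)

```text
t: 60.65
position: [502.4, -307.5, 238.6]
orientation: [[0.991, -0.129, -0.033], [-0.13, -0.992, -0.007], [-0.032, 0.011, -0.999]]
contact_force: [-0.9, 0.6, -0.8]
finger_gap: 0.523
```

```bash
python3 fz.py 230.5
```

```text
60.65 [-0.9  0.6 -0.8] [-0.033 -0.007 -0.999] [ 502.4 -307.5  238.6] underside [ 494.7 -309.1    8.3] 0.5226578714517854
```

The jar is down: z stays at 238.6 and the force is falling off. Release and retreat.

>>> play_rows(
  series=[
    [[0, 0, 0], 0],
    [[0, 0, 0], 0],
    [[0, 0, 0], 0],
    [[0, 0, 0], 0],
  ],
  hand=0.85,
)

```text
t: 61.15
position: [502.7, -307.7, 238.4]
orientation: [[0.991, -0.13, -0.033], [-0.13, -0.992, -0.008], [-0.031, 0.012, -0.999]]
contact_force: [0.4, 0.0, -0.3]
finger_gap: 0.853
```

>>> play_rows(
  series=[
    [[0, 0, -0.008], 0],
    [[0, 0, -0.01], 0],
    [[0, 0, -0.02], 0],
    [[0, 0, -0.02], 0],
    [[0, 0, -0.02], 0],
    [[0, 0, -0.02], 0],
    [[0, 0, -0.02], 0],
    [[0, 0, -0.02], 0],
    [[-0.02, 0, -0.01], 0],
    [[0, 0, 0], 0],
  ],
)

```text
t: 62.4
position: [487.6, -303.5, 399.6]
orientation: [[0.991, -0.129, -0.026], [-0.13, -0.991, -0.013], [-0.025, 0.016, -1.0]]
contact_force: [0.1, 0.4, -1.0]
finger_gap: 0.849
```

>>> play_rows(
  series=[
    [[-0.02, 0.02, -0.01], 0],
    [[-0.03, 0.03, 0], 0],
    [[-0.03, 0.03, 0], 0],
    [[-0.03, 0.03, 0], 0],
    [[-0.02, 0.02, 0], 0],
    [[0, 0, 0], 0],
    [[0, 0, 0], 0],
  ],
)

```text
t: 63.28
position: [341.2, -418.7, 415.0]
orientation: [[0.992, -0.128, -0.023], [-0.128, -0.992, -0.014], [-0.021, 0.016, -1.0]]
contact_force: [-0.5, -0.9, 0.6]
finger_gap: 0.851
```

```bash
python3 - <<'E'
from h import *
a=read_camera('top')[:,:,::-1];b=read_camera('scene')[:,:,::-1]
cv2.imwrite('pics/top24.png',a[185:275,295:455].repeat(5,0).repeat(5,1));cv2.imwrite('pics/s24.png',b[110:240,140:300].repeat(4,0).repeat(4,1))
cv2.imwrite('pics/top24f.png',a); cv2.imwrite('pics/s24f.png',b)
E
python3 fz.py 155
```

```text
63.38 [ 0.2 -0.1 -0.5] [-0.023 -0.014 -1.   ] [ 341.5 -418.4  415. ] underside [ 337.9 -420.5  260. ] 0.8483311915098446
```

View pics/top24.png

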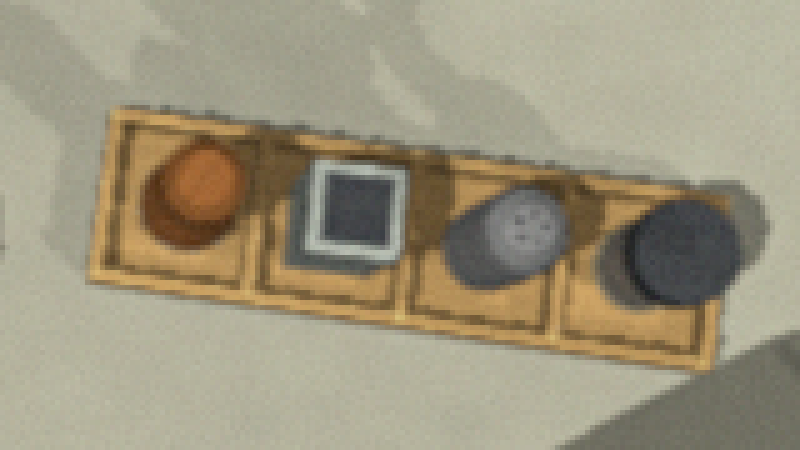

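View pics/s24.png

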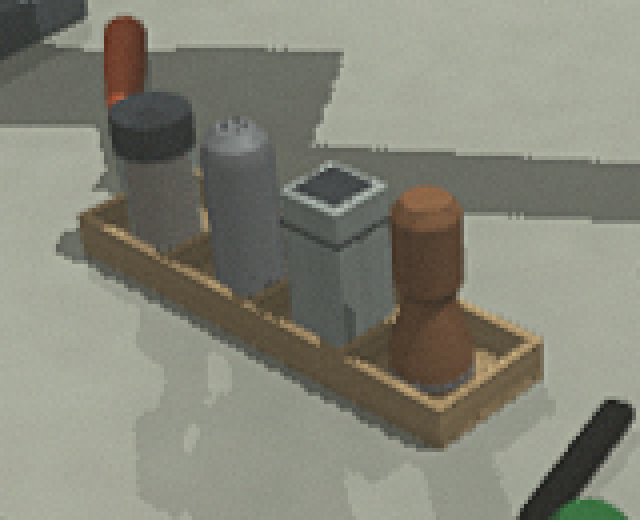

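View pics/s24f.png

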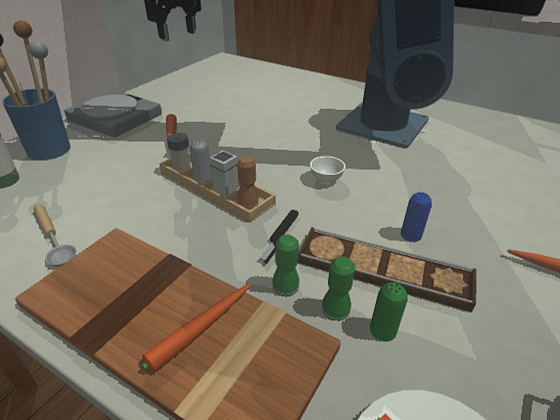

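All four stand upright in a row. I check the offsets numerically in the caddy frame.

Run:
```python
from h import *
z=lambda a:np.atleast_2d(a)/5.-.4+np.array((295,185))
c=np.array([506,-204.]);y=-.135;Y=np.array([-np.sin(y),np.cos(y)]);X=np.array([np.cos(y),np.sin(y)])
for n,p,h,t in (('mill',(205,173),107,103.5),('tin',(356,210),93,34.5),('shaker',(526,230),90,-34.5),('jar',(683,252),90,-103.5)):
    q=cast('top',z(p),h)[0]; d=q[:2]-c; print(n,q.round(1),'x',(d@X).round(1),'dy',(d@Y-t).round(1))
```

```text
mill [ 524.2 -104.9  107. ] x 4.7 dy -2.9
tin [ 510.6 -169.9   93. ] x -0.0 dy -0.1
shaker [ 502.9 -242.    90. ] x 2.0 dy -3.5
jar [ 494.  -307.7   90. ] x 2.1 dy -0.9
```

Every offset is within 5 mm, against the 18 mm allowed, and the gripper is clear. Handing in.

```bash
python3 -c "
from plant import *
print(hand_in())"
```

```text
the job is handed in; nothing more can be done
None
```

I moved all four seasonings from the rack into the caddy in reverse order, one per compartment. From left to right the caddy now holds mill, tin, shaker, jar; the rack held jar, shaker, tin, mill. I handed in at about 63.4 s of the 109 s allowed.

- **Final check:** The last top and scene pictures show all four upright, the rack empty and the look-alikes where they were. Measured from the top view, each stands within 5 mm of its compartment's centre, against the 18 mm allowed. The mill is furthest off, 4.7 mm across and 2.9 mm along.
- **Setting down:** I released each one only after the wrist force showed its weight coming off onto the floor. For the jar the sign was weaker: the force fell to about −0.8 N instead of reaching zero, but the arm had stopped descending at the right height. I saw no high forces.
- **What disagreed:** The tool drifted up to about 0.06 rad off vertical during the sideways moves. I slowed the later crossings and used slow climbs to limit it, though the climbs did not always help. The top and wrist cameras also differed by about 5 mm on the jar's position, so I gripped in between.

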